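Wedge a bronze lever up under its height stop

ROBOT

A 6-joint arm with a two-finger parallel gripper is mounted at the origin on a cart in front of the work surface, level with it; the furniture and walls round the work are solid. World frame = base frame: x ahead of the robot, y to its left, z up, the work surface at z = 0. Lengths are in m, angles in rad, forces in N, time in s.
With the tool pointing down it reaches from about 0.35 to 0.975 m from the base axis. Payload 7.1 kg.
Tool frame: the origin (TCP) lies midway between the tips of the shut fingers; the grasp point (between the pads) lies 19 mm behind it; z points along the fingers, y is the direction in which the jaws open and shut (so a half turn about z gives the same grasp; the last joint's range is limited). The gripper opens to 88 mm and grips with 3 to 60 N. Pads are 20 mm wide; open, the fingers measure 115 mm over their backs; the gripper's body (75 mm by 178 mm) begins 61 mm behind the grasp point.
Start: joints at [1.319, 0.423, 1.63, -0, 1.089, -0.019], TCP at [0.144, 0.608, 0.223] pointing down, gripper open.
Joint ranges: [-3, 3], [-0.9, 2.11], [0.09, 2.58], [-1.31, 4.45], [0.11, 2.69], [-2.54, 2.54]. Speed limits (rad/s): [2.39, 2.39, 3.01, 3.14, 3.14, 3.14].

INTERFACE

Orientations are given as a unit quaternion [x, y, z, w].
In Python, from cell import observe, eyes, env, search_frame, spot_point gives the robot as it stands.
- The arm moves only by the tool servo_tool, never from a script. Its arguments are lists of equal length, an entry for each row: "offset": the shift along the tool's x, y, z each as a share of 0.5 m, from -1 to 1, a list of three; "turn": the turn, a rotation vector about the tool's x, y, z each as a share of pi/2 rad, from -1 to 1, a list of three. A call has 1 to 8 rows; each row is the pose to reach, as a shift and turn from the pose commanded when the call began, along the tool's axes at that moment; what a row does not reach only later rows make up. A row lasts 1/12 s, in which the tool goes at most 41.7 mm and 7.16 degrees, less where a joint would pass 70% of its speed; a pose out of reach is approached as far as the arm can. A call with a number of a shift or a turn outside -1 to 1 is refused whole. A call with a gripper value outside its range is refused whole. "grip" is the opening, from 0 (shut) to 1 (fully open), set as the call begins (left out, the last holds). The fingers move at their own pace and stop on an object; "force" is the grip in N (left out, the last holds). Time passes only in rows, so rows that repeat a pose let the fingers close. It gives the time, the measured TCP pose, the force and the opening at its end, in the units of the state.
- observe(): the state, without advancing time (a new reading comes with each control period).
- eyes.capture(name): name is "side" or "top" or "wrist"; returns (picture, depth): 420x560x3 uint8, red, green, blue; 420x560 float32, m along the optical axis (not along the pixel's ray), 0 where there is no reading.
- eyes.camera_info(name): a dict with "fovy" (degrees; the focal length in pixels is half the picture's height over the tangent of half this angle, whatever the lens; pixels are square), "cx", "cy" (the principal point, pixels), "k1" (the pictures are not rectified: a ray, as slopes to the right and down, at radius r is drawn at 1 + k1 r^2 times it, then the intrinsics apply), "R" (3x3) and "t" (3): a world point X has camera coordinates R X + t; the wrist camera has in their place "tool_from_camera" (4x4, takes a point from camera to tool coordinates, whose origin is the TCP and whose axes are the flange's). Camera axes: x right, y down, z forward; pixel columns grow to the right and rows downward; lengths in m; the calibration is good to about 2 mm. A picture is of the moment at which its call begins: read the wrist's pose just before it. camera_info takes no time and is no camera call.
- env.close_job(): hands the job in, once; it reports no verdict.
Trained networks look in the newest picture that a camera, given by its name, has taken for a name from the list of things; names that differ only in an ending like _2 or _b are one class to them, and where a whole thing is asked for, a point or a joint stands for the part that bears it (a point fixed in the world has none). Each returns a list of dicts, best first, with "conf" (0 to 1); they miss things now and then, are a little off and sometimes report something else, mostly with a low value. They report only what shows in the picture. A call takes as long as a camera call. They do not tell look-alikes from the thing itself.
- search_frame(thing, camera): "centre" ([x, y, z] in m, in world coordinates, good to about 4 mm: the middle of the surface that is visible of it).
- spot_point(thing, camera): "centre" ([x, y, z] in m, in world coordinates, good to about 4 mm: a listed point, or the origin of a listed thing).
The state is a dict: "time": time; "joint_pos": joint angles; "qvel": joint speeds; "tau": joint torques, N m; "ee_pos": TCP position; "tool_rot": TCP orientation; "wrist_force": force on the tool from outside, world axes, zero at the start; "wrist_torque": the same for the moment, N m; "finger_gap": finger opening in m.
Only numpy, scipy, OpenCV 4.12 (cv2) and the standard library are available. Lean on these libraries where they do the work, as an engineer would, in place of code of your own. Each camera call takes 0.05 s, during which the arm holds its last target.

TASK

The bronze lever has to stand at the height of the stop before it is welded. Sweep the two cut-off sprue cones off the steel plate into the scrap tray with the hand brush and stand the brush back on the mat beside the plate; then slide the steel wedge, thin end first and square to the lever, under the lever's free end until the lever has risen to the foot of the height stop and is nipped tight between wedge and stop, with a firm push but not forced. Do not touch the cones with the gripper, and leave the bottle and the tin alone.

Things in the scene. Friction and masses are not known exactly. Their poses are not given: they have to be found in the camera images.
- setup_plate: Dark steel set-up plate screwed to the bench, 176 (x) x 440 (y) x 12 mm. Origin: middle of its underside, so its top is 12 mm above. Its +y is the way the wedge is pushed; the lever's free end points to -y and ends at about y = +20 mm. The two cones stand in the lane between wedge and lever (about y = -80 to +20 mm).
- scrap_tray: Low sheet-metal tray fixed against the plate's +x edge, beside the lane, open towards the plate: floor 105 (x) x 135 (y) mm, 2 mm above the bench (10 mm below the plate's top), walls 22 mm high on the other three sides. Origin: under the middle of its floor, 141 mm (x) and -38 mm (y) from the plate's; axes as the plate.
- lever: Cast bronze lever, 0.95 kg, loose: flat arm 36 wide, 18 thick, and a hub whose 16 mm cross pin lies in two open-top blocks on the plate. Origin: on the pin axis, 29 mm above the plate's top; the arm runs along its own -y and ends, 165 mm from the pin, in a half-round nose. It droops 3 degrees on a fixed rest 55 mm from the pin: nose 11 mm above the plate; level, its underside is 20 mm above.
- lever_top (a point): Point on the lever's top face, 135 mm from the pin axis towards the nose (30 mm from the nose's end): it lies under the foot of the height stop and has to rise until it bears on it.
- height_stop: Steel arm clamped on a column (76 mm to the plate's +x side, top 70 mm above the bench); its round foot, 15 mm across, hangs over the lever. Origin: middle of the foot's underside, the height the lever's top must reach: set between 3 mm below and 2 mm above a level lever's top, 4 to 10 mm above the drooping lever. Pressed with over 30 N it counts as forced.
- wedge: Steel taper wedge, 0.5 kg, lying on the plate's -y end, its axes roughly the plate's: 76 wide (x), 110 long (y), 4 mm thick at the thin end (+y), 26 mm at the thick end (-y): it rises 1 in 5. Origin: middle of its underside. Wide to grasp; it slides on the plate when pushed. Friction about 0.6, so it stays where it is left, also under load.
- wedge_butt (a point): Middle of the wedge's upright thick end face (76 wide, 26 mm high), 13 mm above the plate, where it is pushed; axes as the wedge. Pushed there it slides at 2 to 4 N and takes some 4 to 9 N while the lever rises; the resistance climbs steeply past 10 N once the lever bears on the stop, and about 15 to 20 N of push makes it tight.
- brush_grip (a point): Middle of the grip of a wooden hand brush standing upright on the mat. Grip: rounded block 30 (x) x 56 (y) x 34 (z) mm, its middle 73 mm above the bristle tips. Head below it: 34 (x) x 74 (y) mm, from the bristle tips to 37 mm above them; a narrower neck between. 0.18 kg. Axes as the brush; z up.
- sprue_0_mid (a point): Middle (half-way up, 23 mm) of a cut-off bronze sprue cone standing on the plate, foot 44 mm in diameter, 46 mm high, 0.12 kg. Scrap.
- sprue_1_mid (a point): The same of the second sprue cone.
- bottle: White bottle with a blue cap, 47 mm in diameter, 84 mm high, standing beyond the brush. Leave alone. Origin: middle of its underside.
- tin: Round tin, 65 mm in diameter, 32 mm high, at the right. Leave alone. Origin: middle of its underside.
Mind the look-alikes: they are no part of the job. What is shaped like the part that bears sprue_1_mid but red is not meant.

How it is judged:
By the outcome, as a careful person would: the job done as asked, in the order asked, and still so for the second after the job is handed in, with the robot touching nothing.
It also fails if it takes over 72 s, if anything falls off the work surface, if the arm or the gripper's body presses on something with over 40 N, if the wrist force passes 120 N, or if a joint passes its speed limit or range.

## Working session

There is one attempt and no reset: what is moved stays moved. The work goes in short steps, Python scripts to look and compute and a tool call to move; the robot and the scene stay as the last step left them, time stands still between calls to the robot, and variables do not carry over. Pictures are saved under pics/ and viewed, and the job is handed in when it is done.

Besides the shell and the picture viewer there is one more tool, called after "Emit:" as name(argument=value, ...) on one line, values as JSON. servo_tool: Moves the arm, as the interface text tells. Shift numbers are shares of 0.5 m and turn numbers shares of pi/2 rad, none past 1 either way. Its arguments: {"type":"object","properties":{"offset":{"type":"array","items":{"type":"array","items":{"type":"number","minimum":-1,"maximum":1}}},"turn":{"type":"array","items":{"type":"array","items":{"type":"number","minimum":-1,"maximum":1}}},"grip":{"type":"number"},"force":{"type":"number"}},"required":["offset","turn"]}

```bash
ls; mkdir -p pics; cat > h.py <<'E'
import numpy as np, cv2
from cell import observe, eyes, env, search_frame, spot_point
from scipy.spatial.transform import Rotation as Rn
def cap(cam,name):
    p,d=eyes.capture(cam); cv2.imwrite(f'pics/{name}.png',p[:,:,::-1]); np.save(f'pics/{name}.npy',d); return p,d
def K(cam):
    i=eyes.camera_info(cam); f=210/np.tan(np.radians(i['fovy'])/2); return i,f
def world(cam,d,uv,st=None):
    i,f=K(cam); uv=np.atleast_2d(np.array(uv,float))
    dist=np.array([i['k1'],0,0,0,0.]); M=np.array([[f,0,i['cx']],[0,f,i['cy']],[0,0,1.]])
    s=cv2.undistortPoints(uv[:,None],M,dist)[:,0]
    z=np.array([d[int(round(v)),int(round(u))] for u,v in uv])
    X=np.c_[s*z[:,None],z]
    if 'R' in i: return (X-np.array(i['t']))@np.array(i['R'])
    T=np.array(i['tool_from_camera']); X=X@T[:3,:3].T+T[:3,3]
    return Rn.from_quat(st['tool_rot']).apply(X)+np.array(st['ee_pos'])
def pix(cam,X,st=None):
    i,f=K(cam); X=np.atleast_2d(X)
    if 'R' in i: c=X@np.array(i['R']).T+np.array(i['t'])
    else:
        T=np.array(i['tool_from_camera']); t=Rn.from_quat(st['tool_rot']).inv().apply(X-np.array(st['ee_pos'])); c=(t-T[:3,3])@T[:3,:3]
    s=c[:,:2]/c[:,2:]; r2=(s**2).sum(1,keepdims=True); s=s*(1+i['k1']*r2); return s*f+[i['cx'],i['cy']]
def cloud(cam,d,st=None):
    vv,uu=np.mgrid[0:420,0:560]; return world(cam,d,np.c_[uu.ravel(),vv.ravel()],st).reshape(420,560,3)
E
python3 - <<'E'
from h import *
s=observe(); print({k:np.round(v,3) for k,v in s.items()})
for c in ['side','top']: cap(c,c+'0')
for t in ['setup_plate','lever','lever_top','height_stop','wedge','wedge_butt','brush_grip','sprue_0_mid','sprue_1_mid','bottle','tin','scrap_tray']:
    for c in (['top'] if t in('setup_plate','bottle','tin') else ['side','top']):
        r=spot_point(t,c); print(t,c,[(np.round(q['centre'],4).tolist(),round(q['conf'],2),np.round(pix(c,q['centre'])[0]).tolist()) for q in r[:4]])
print(observe()['time'])
E
```

```text
pics
{'time': np.float64(0.0), 'joint_pos': array([ 1.319,  0.424,  1.631, -0.   ,  1.089, -0.019]), 'qvel': array([-0.   ,  0.001,  0.001,  0.   , -0.001, -0.   ]), 'tau': array([ 2.0000e-03, -5.4462e+01, -2.7367e+01,  6.4000e-02,  2.3000e-02,
       -0.0000e+00]), 'ee_pos': array([0.144, 0.608, 0.222]), 'tool_rot': array([ 0.116,  0.993, -0.001, -0.   ]), 'wrist_force': array([0.216, 0.724, 0.106]), 'wrist_torque': array([-0.008,  0.033,  0.026]), 'finger_gap': np.float64(0.088)}
setup_plate top [([0.6051, -0.262, 0.0001], 0.75, [308.0, 204.0])]
lever side [([0.7781, -0.1797, 0.0409], 0.91, [191.0, 247.0])]
lever top [([0.7739, -0.1818, 0.0441], 0.81, [278.0, 144.0]), ([0.6052, -0.2601, 0.0012], 0.25, [307.0, 204.0])]
lever_top side [([0.649, -0.2394, 0.0413], 0.7, [249.0, 228.0])]
lever_top top [([0.6494, -0.2355, 0.0429], 0.71, [298.0, 186.0]), ([0.5478, -0.2342, 0.035], 0.5, [299.0, 223.0])]
height_stop side [([0.6461, -0.2369, 0.0511], 0.69, [250.0, 225.0])]
height_stop top [([0.6477, -0.2383, 0.0515], 0.78, [299.0, 186.0])]
wedge side [([0.4805, -0.3178, 0.0113], 0.88, [313.0,
[... 378 characters left out ...]
0.0378], 0.61, [291.0, 227.0])]
sprue_0_mid top [([0.5507, -0.2334, 0.0336], 0.73, [299.0, 222.0]), ([0.4261, -0.3399, 0.0232], 0.47, [339.0, 266.0])]
sprue_1_mid side [([0.6086, -0.3036, 0.0342], 0.79, [264.0, 216.0]), ([0.3703, -0.0032, 0.0262], 0.61, [401.0, 283.0])]
sprue_1_mid top [([0.6047, -0.3079, 0.0316], 0.56, [325.0, 202.0]), ([0.365, -0.0056, 0.0262], 0.54, [219.0, 291.0])]
bottle top [([0.7197, 0.0561, 0.0057], 0.84, [198.0, 169.0])]
tin top []
scrap_tray side [([0.622, -0.3996, 0.0007], 0.94, [256.0, 211.0]), ([0.7771, -0.1793, 0.0444], 0.22, [191.0, 246.0])]
scrap_tray top [([0.6302, -0.4001, 0.0029], 0.62, [356.0, 194.0]), ([0.6494, -0.234, 0.0498], 0.5, [298.0, 186.0])]
1.15
```

```bash
python3 - <<'E'
import cv2
for n in['side0','top0']:
    a=cv2.imread(f'pics/{n}.png'); cv2.imwrite(f'pics/{n}c.png',cv2.resize(a[110:320,140:430],None,fx=2.7,fy=2.7,interpolation=3))
E
```

```text
(no output)
```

View pics/side0.png

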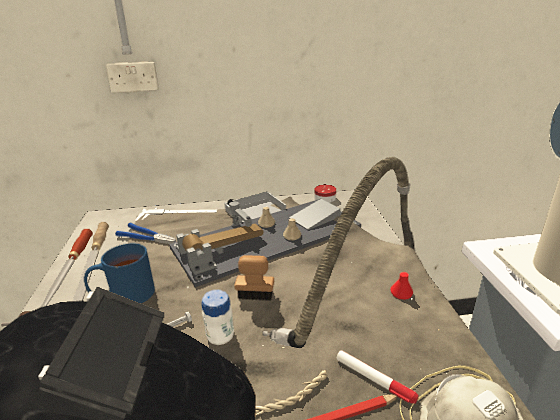

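View pics/top0.png

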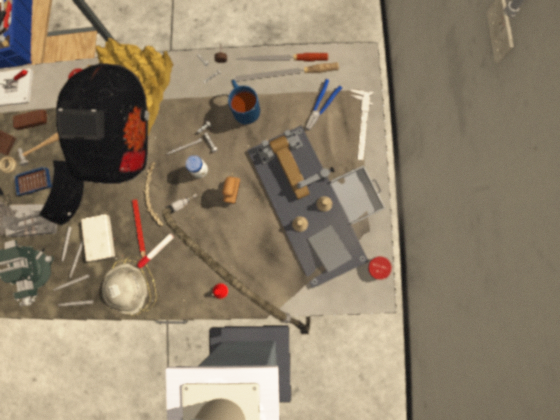

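```bash
sleep 0.1; ls pics
```

```text
side0.npy
side0.png
side0c.png
top0.npy
top0.png
top0c.png
```

View pics/top0c.png

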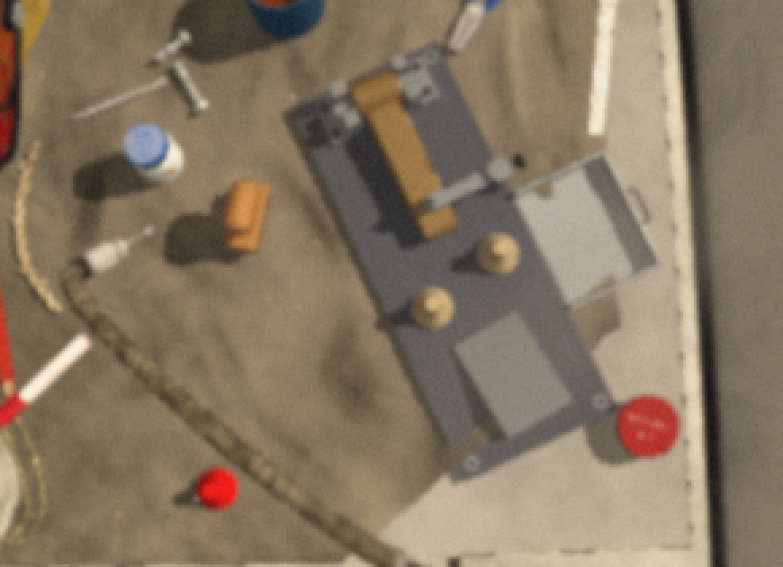

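View pics/side0c.png

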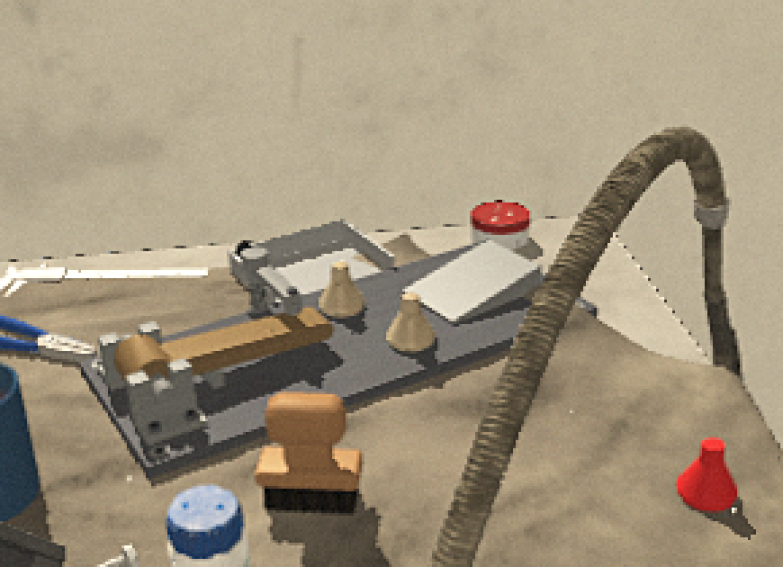

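Cone candidates in the top picture: bronze at (299,222) and (325,202) are on the plate. The one at (219,291) is red, on the mat, and not meant. The brush is at (231,190) and the bottle at (197,165). The tin is at (380,268). Next I measure the hose, plate and brush from depth.

```bash
python3 - <<'E'
from h import *
for c in ['top','side']:
    d=np.load(f'pics/{c}0.npy'); C=cloud(c,d); np.save(f'pics/{c}C.npy',C)
C=np.load('pics/topC.npy'); 
# hose heights along the image
for (u,v) in [(190,225),(205,243),(215,252),(230,265),(245,277),(260,292),(275,303),(290,316),(305,325)]:
    w=C[v-5:v+6,u-5:u+6].reshape(-1,3); print((u,v),np.round(w[w[:,2].argmax()],3))
print('lever/brush tops')
m=(C[...,2]>0.075)&(abs(C[...,0]-.65)<.08)&(abs(C[...,1]+.044)<.06)
P=C[m][:,:2].astype(np.float32); print(len(P),cv2.minAreaRect(P))
C2=np.load('pics/sideC.npy'); m2=(C2[...,2]>0.045)&(abs(C2[...,0]-.65)<.06)&(abs(C2[...,1]+.044)<.05)
print(np.round(C2[m2].min(0),3),np.round(C2[m2].max(0),3))
# plate top: z 12 band
from numpy.linalg import svd
m=(abs(C[...,2]-.012)<.003)&(abs(C[...,0]-.6)<.27)&(C[...,1]<-.1)&(C[...,1]>-.42)
print(m.sum()); cv2.imwrite('pics/m.png',(m*255).astype(np.uint8))
zz=C[...,2]; cv2.imwrite('pics/z.png',cv2.resize(np.clip(zz*2500+20,0,255).astype(np.uint8)[110:320,140:430],None,fx=2.7,fy=2.7))
E
```

```text
(190, 225) [0.542 0.064 0.006]
(205, 243) [ 0.423 -0.223  1.2  ]
(215, 252) [ 0.423 -0.223  1.2  ]
(230, 265) [ 0.423 -0.223  1.2  ]
(245, 277) [ 0.398 -0.095  0.244]
(260, 292) [ 0.367 -0.127  0.235]
(275, 303) [ 0.333 -0.159  0.213]
(290, 316) [ 0.304 -0.192  0.165]
(305, 325) [ 0.423 -0.223  1.2  ]
lever/brush tops
211 ((0.6488896012306213, -0.04645827040076256), (0.031156202778220177, 0.055684737861156464), 76.70326232910156)
[ 0.623 -0.061  0.045] [ 0.678 -0.024  0.092]
5344
```

View pics/z.png

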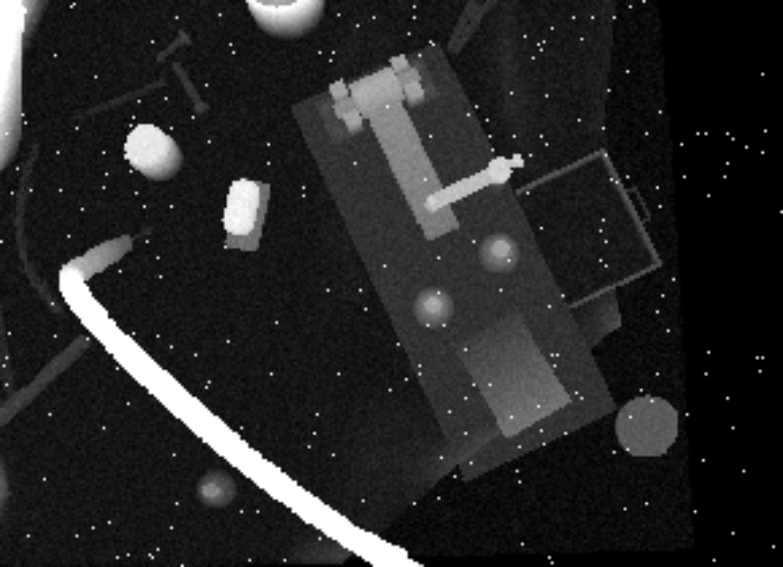

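```bash
cat >> h.py <<'E'
def go(pos,yawdeg=None,st=None):
    """offset/turn for tool down at pos, tool y at yawdeg (mod 180)"""
    s=st or observe(); R=Rn.from_quat(s['tool_rot'])
    o=R.inv().apply(np.array(pos)-s['ee_pos'])/0.5
    y=R.apply([0,1,0]); cur=np.degrees(np.arctan2(y[1],y[0])); out=[]
    if yawdeg is None: yawdeg=cur
    dy=(yawdeg-cur+90)%180-90; t=np.radians(cur+dy); yv=np.array([np.cos(t),np.sin(t),0]); zv=np.array([0,0,-1.]); xv=np.cross(yv,zv)
    rv=(R.inv()*Rn.from_matrix(np.c_[xv,yv,zv])).as_rotvec()
    print('t',round(float(s['time']),2),'pos',np.round(s['ee_pos'],4),'yaw',round(cur,2),'dyaw',round(dy,1),'q',np.round(s['joint_pos'],2),'F',np.round(s['wrist_force'],1),'gap',round(float(s['finger_gap']),4))
    print(' offset',np.round(o,4),'turn',np.round(rv/(np.pi/2),4),'rows',max(np.linalg.norm(o)*.5/.0417,np.degrees(np.linalg.norm(rv))/7.16).round(1))
E
python3 - <<'E'
from h import *
go([0.40,0.40,0.36],None); go([0.60,-0.10,0.34],-13)
print({k:(v if np.ndim(v)==0 else np.round(v,4).tolist()) for k,v in eyes.camera_info('wrist').items()})
C=np.load('pics/topC.npy'); m=(C[...,2]>.15)&(C[...,2]<1.0)&(C[...,0]>-.1)&(C[...,0]<1.1)
P=C[m]
import collections
g=collections.defaultdict(list)
for p in P: g[(round(p[0]*10)/10,round(p[1]*10)/10)].append(p[2])
print({k:(len(v),round(max(v),2)) for k,v in sorted(g.items()) if len(v)>5})
print(pix('top',[[0,0,0.2],[.144,.608,.3]]))
i=lambda u,v:(u/2.7+140,v/2.7+110)
inf,f=K('top'); R=np.array(inf['R']);t=np.array(inf['t'])
M=np.array([[f,0,inf['cx']],[0,f,inf['cy']],[0,0,1.]])
for c in [(290,110),(440,40),(610,405),(463,480)]:
    s=cv2.undistortPoints(np.array([[i(*c)]]),M,np.array([inf['k1'],0,0,0,0.]))[0,0]
    ray=R.T@np.r_[s,1]; o=-R.T@t; k=(.012-o[2])/ray[2]; print(np.round(o+k*ray,4))
E
```

```text
t 1.15 pos [0.1442 0.6081 0.2227] yaw 76.66 dyaw 0.0 q [ 1.32  0.42  1.63 -0.    1.09 -0.02] F [ 0.2 -0.6 -0.2] gap 0.0879
 offset [-0.5939 -0.287  -0.2746] turn [ 0.  0. -0.] rows 8.6
t 1.15 pos [0.1442 0.6081 0.2227] yaw 76.66 dyaw -89.7 q [ 1.32  0.42  1.63 -0.    1.09 -0.02] F [ 0.2 -0.6 -0.2] gap 0.0879
 offset [-1.2138 -1.1677 -0.2346] turn [0.     0.     0.9962] rows 20.4
{'fovy': 71.16549588781913, 'cx': 281.20181427238634, 'cy': 206.25685317164312, 'k1': -0.027943290013319362, 'tool_from_camera': [[-0.0, -0.9699, -0.2434, 0.0668], [1.0, -0.0001, 0.0001, 0.0003], [-0.0001, -0.2434, 0.9699, -0.1617], [0.0, 0.0, 0.0, 1.0]]}
{(0.0, -0.7): (83, np.float64(0.22)), (0.1, -0.7): (2034, np.float64(0.42)), (0.1, 0.0): (118, np.float64(0.28)), (0.2, -0.7): (2776, np.float64(0.42)), (0.3, -0.7): (2890, np.float64(0.43)), (0.3, -0.2): (243, np.float64(0.22)), (0.3, -0.1): (72, np.float64(0.23)), (0.4, -0.7): (3049, np.float64(0.44)), (0.4, -0.1): (484, np.float64(0.25)), (0.4, 0.0): (178, np.float64(0.26)), (0.5, -0.7): (3228, np.float64(0.46)), (0.5, 0.0): (333, np.float64(0.25)), (0.5,
[... 209 characters left out ...]
4(0.21)), (0.7, 0.3): (1038, np.float64(0.24)), (0.7, 0.4): (235, np.float64(0.2)), (0.8, -0.7): (3885, np.float64(0.54)), (0.8, 0.2): (1494, np.float64(0.27)), (0.8, 0.3): (1586, np.float64(0.27)), (0.8, 0.4): (279, np.float64(0.27)), (0.9, -0.7): (3678, np.float64(0.56)), (0.9, 0.2): (1079, np.float64(0.25)), (0.9, 0.3): (1035, np.float64(0.25)), (0.9, 0.4): (155, np.float64(0.25)), (1.0, -0.7): (1502, np.float64(0.45)), (1.0, 0.2): (115, np.float64(0.2)), (1.0, 0.3): (175, np.float64(0.21)), (1.1, -0.7): (351, np.float64(0.31))}
[[206.75536096 449.73309817]
 [-46.41525292 387.42419197]]
[ 0.7655 -0.0916  0.012 ]
[ 0.838  -0.2559  0.012 ]
[ 0.4392 -0.4184  0.012 ]
[ 0.3672 -0.2632  0.012 ]
```

Emit:
servo_tool(offset=[[-0.59,-0.29,-0.28],[-0.59,-0.29,-0.28],[-0.59,-0.29,-0.28],[-0.59,-0.29,-0.28],[-0.59,-0.29,-0.28],[-0.59,-0.29,-0.28],[-0.59,-0.29,-0.28],[-0.59,-0.29,-0.28]], turn=[[0,0,0.6],[0,0,0.6],[0,0,0.6],[0,0,0.6],[0,0,0.6],[0,0,0.6],[0,0,0.6],[0,0,0.6]], grip=1)

```text
time: 1.82
ee_pos: [0.3819, 0.4115, 0.3543]
tool_rot: [0.557, 0.831, 0.0, 0.0]
wrist_force: [0.6, 1.7, -0.6]
finger_gap: 0.0876
```

```bash
python3 -c "
from h import *
go([0.62,0.0,0.34],-13);go([0.57,-0.1,0.34],-13)"
```

```text
t 1.82 pos [0.3819 0.4115 0.3543] yaw 22.3 dyaw -35.3 q [0.8  0.2  1.63 0.   1.31 0.41] F [ 0.6  1.7 -0.6] gap 0.0876
 offset [-0.9422  0.1283  0.0285] turn [ 2.000e-04 -2.000e-04  3.922e-01] rows 11.4
t 1.82 pos [0.3819 0.4115 0.3543] yaw 22.3 dyaw -35.3 q [0.8  0.2  1.63 0.   1.31 0.41] F [ 0.6  1.7 -0.6] gap 0.0876
 offset [-1.0893 -0.0401  0.0284] turn [ 2.000e-04 -2.000e-04  3.922e-01] rows 13.1
```

Emit:
servo_tool(offset=[[-0.97,0.06,0.03],[-0.97,0.06,0.03],[-0.97,0.06,0.03],[-0.97,0.06,0.03],[-0.97,0.06,0.03],[-0.97,0.06,0.03],[-0.97,0.06,0.03],[-0.97,0.06,0.03]], turn=[[0,0,0.39],[0,0,0.39],[0,0,0.39],[0,0,0.39],[0,0,0.39],[0,0,0.39],[0,0,0.39],[0,0,0.39]])

```text
time: 2.48
ee_pos: [0.5283, 0.1121, 0.3432]
tool_rot: [0.78, 0.626, 0.0, 0.0]
wrist_force: [1.6, 0.6, 0.6]
finger_gap: 0.0878
```

Emit:
servo_tool(offset=[[-0.31,-0.07,0],[-0.31,-0.07,0],[-0.31,-0.07,0],[-0.31,-0.07,0],[-0.31,-0.07,0],[-0.31,-0.07,0]], turn=[[0,0,0],[0,0,0],[0,0,0],[0,0,0],[0,0,0],[0,0,0]])

```text
time: 2.98
ee_pos: [0.4599, -0.031, 0.3434]
tool_rot: [0.781, 0.625, 0.0, 0.0]
wrist_force: [-0.2, 0.4, 0.1]
finger_gap: 0.0881
```

```bash
python3 - <<'E'
from h import *
s=observe();go([0.651,-0.045,0.30],-13,s)
p,d=cap('wrist','w1'); C=cloud('wrist',d,s); np.save('pics/w1C.npy',C)
for t in ['brush_grip','sprue_0_mid','sprue_1_mid','lever_top','wedge_butt','setup_plate','lever']:
    print(t,[(np.round(q['centre'],4).tolist(),round(q['conf'],2),np.round(pix('wrist',q['centre'],s)[0]).tolist()) for q in spot_point(t,'wrist')[:3]])
cv2.imwrite('pics/w1z.png',np.clip(C[...,2]*2500+20,0,255).astype(np.uint8))
E
```

```text
t 2.98 pos [ 0.4599 -0.031   0.3434] yaw -12.64 dyaw -0.4 q [-0.09  0.04  1.84  0.    1.26  0.13] F [-0.2  0.4  0.1] gap 0.0881
 offset [0.0563 0.3791 0.0871] turn [ 0.0005 -0.0002  0.004 ] rows 4.7
brush_grip [([0.6456, -0.0444, 0.0743], 0.96, [407.0, 160.0]), ([0.6476, -0.2369, 0.0462], 0.6, [414.0, 269.0])]
sprue_0_mid [([0.5462, -0.2328, 0.0383], 0.69, [355.0, 277.0])]
sprue_1_mid [([0.3659, -0.0051, 0.0236], 0.89, [222.0, 171.0])]
lever_top []
wedge_butt [([0.4327, -0.3402, 0.0269], 0.59, [303.0, 336.0])]
setup_plate []
lever []
```

View pics/w1.png

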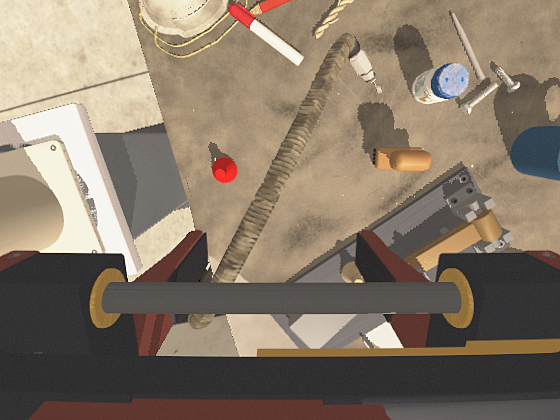

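The wrist view shows the brush at (403,159), the red decoy at (225,170) and the bottle at (445,82). The bronze cones are hidden behind the gripper bar. Next I refine the brush pose.

```bash
python3 - <<'E'
from h import *
C=np.load('pics/w1C.npy'); 
for C in [np.load('pics/w1C.npy'),np.load('pics/topC.npy'),np.load('pics/sideC.npy')]:
  for lo,hi in [(.06,.1),(.08,.1),(.083,.1),(.025,.045)]:
    m=(C[...,2]>lo)&(C[...,2]<hi)&(abs(C[...,0]-.65)<.06)&(abs(C[...,1]+.044)<.05)
    P=C[m]
    if len(P)>20: r=cv2.minAreaRect(P[:,:2].astype(np.float32)); print(lo,len(P),np.round(r[0],4),np.round(r[1],4),round(r[2],1),'maxz',np.percentile(P[:,2],98).round(4), 'pca',np.degrees(np.arctan2(*np.linalg.svd(P[:,:2]-P[:,:2].mean(0),full_matrices=False)[2][0][::-1])).round(1))
go([0.648,-0.045,0.20],-13)
E
```

```text
0.06 805 [ 0.6474 -0.0436] [0.0289 0.0531] 78.2 maxz 0.0907 pca -12.4
0.08 711 [ 0.648  -0.0437] [0.0286 0.0521] 77.5 maxz 0.0907 pca -12.1
0.083 628 [ 0.6485 -0.0443] [0.0272 0.0509] 77.5 maxz 0.0908 pca -12.8
0.025 433 [ 0.6482 -0.044 ] [0.0334 0.0732] 77.7 maxz 0.0381 pca 9.1
0.06 220 [ 0.6489 -0.0465] [0.0312 0.0557] 76.7 maxz 0.093 pca 167.8
0.08 193 [ 0.6488 -0.0469] [0.0288 0.0558] 79.2 maxz 0.0933 pca 167.1
0.083 165 [ 0.6486 -0.0463] [0.0269 0.0509] 78.7 maxz 0.0934 pca 166.4
0.025 144 [ 0.6478 -0.0496] [0.0333 0.0744] 70.6 maxz 0.0418 pca 155.7
0.06 526 [ 0.6502 -0.0413] [0.03   0.0541] 73.3 maxz 0.0902 pca 169.0
0.08 290 [ 0.6503 -0.0424] [0.028  0.0532] 73.3 maxz 0.0904 pca 167.9
0.083 237 [ 0.65   -0.0436] [0.0271 0.0514] 76.0 maxz 0.0905 pca 167.7
0.025 481 [ 0.6507 -0.0417] [0.0332 0.0736] 77.7 maxz 0.0437 pca 168.9
t 3.38 pos [ 0.4606 -0.0289  0.3429] yaw -12.35 dyaw -0.7 q [-0.09  0.04  1.84  0.    1.26  0.13] F [-0.3  0.8  0. ] gap 0.0878
 offset [0.0487 0.3731 0.2856] turn [-0.0002 -0.      0.0073] rows 5.7
```

```bash
python3 - <<'E'
from h import *
for n in ['w1C','topC','sideC']:
    C=np.load(f'pics/{n}.npy'); P=C[(C[...,2]>.1)&(C[...,2]<.35)&(C[...,0]>.25)&(C[...,0]<.66)&(C[...,1]>-.3)&(C[...,1]<.15)]
    print(n)
    for x in np.arange(.3,.64,.025):
        q=P[abs(P[:,0]-x)<.012]
        if len(q): print(round(x,3),len(q),'y',q[:,1].min().round(3),q[:,1].max().round(3),'z',q[:,2].min().round(3),q[:,2].max().round(3))
E
```

```text
w1C
0.3 28 y -0.185 -0.163 z 0.147 0.187
0.325 119 y -0.173 -0.135 z 0.19 0.221
0.35 173 y -0.163 -0.128 z 0.205 0.235
0.375 97 y -0.091 -0.077 z 0.239 0.249
0.4 715 y -0.094 -0.008 z 0.236 0.35
0.425 1044 y -0.076 -0.009 z 0.235 0.35
0.45 926 y -0.046 0.012 z 0.218 0.249
0.475 905 y -0.017 0.041 z 0.208 0.24
0.5 990 y -0.05 0.07 z 0.179 0.35
0.525 685 y 0.041 0.099 z 0.154 0.206
0.55 478 y 0.071 0.125 z 0.113 0.178
0.575 184 y 0.097 0.132 z 0.1 0.143
topC
0.3 116 y -0.213 -0.166 z 0.1 0.185
0.325 158 y -0.199 -0.137 z 0.145 0.222
0.35 154 y -0.163 -0.106 z 0.195 0.241
0.375 168 y -0.133 -0.075 z 0.22 0.25
0.4 163 y -0.106 -0.047 z 0.234 0.254
0.425 153 y -0.074 -0.02 z 0.235 0.256
0.45 148 y -0.045 0.011 z 0.225 0.249
0.475 146 y -0.016 0.041 z 0.213 0.241
0.5 120 y 0.014 0.066 z 0.193 0.224
0.525 104 y 0.041 0.097 z 0.16 0.205
0.55 91 y 0.069 0.122 z 0.12 0.177
0.575 46 y 0.098 0.131 z 0.102 0.139
sideC
0.3 172 y -0.204 -0.161 z 0.1 0.186
0.325 163 y -0.196 -0.132 z 0.133 0.218
0.35 86 y -0.161 -0.105 z 0.191 0.238
0.375 80 y -0.11 -0.075 z 0.222 0.248
0.4 117 y -0.099 -0.045 z 0.235 0.252
0.425 162 y -0.07 -0.016 z 0.228 0.252
0.45 220 y -0.045 0.012 z 0.218 0.248
0.475 280 y -0.017 0.042 z 0.201 0.239
0.5 351 y 0.013 0.07 z 0.179 0.226
0.525 443 y 0.042 0.099 z 0.146 0.207
0.55 539 y 0.073 0.128 z 0.101 0.178
0.575 329 y 0.097 0.134 z 0.1 0.141
```

Emit:
servo_tool(offset=[[0.05,0.373,0.1],[0.05,0.373,0.1],[0.05,0.373,0.1],[0.05,0.373,0.2],[0.05,0.373,0.3],[0.05,0.373,0.3],[0.05,0.373,0.3],[0.05,0.373,0.3]], turn=[[0,0,0],[0,0,0],[0,0,0],[0,0,0],[0,0,0],[0,0,0],[0,0,0],[0,0,0]])

```text
time: 4.05
ee_pos: [0.6462, -0.0449, 0.1886]
tool_rot: [0.779, 0.627, -0.003, -0.003]
wrist_force: [-0.4, 0.6, 0.4]
finger_gap: 0.0879
```

```bash
python3 - <<'E'
from h import *
s=observe();go([0.6485,-0.0442,0.055],-12.5,s)
p,d=cap('wrist','w2'); C=cloud('wrist',d,s)
for lo,hi in [(.083,.1),(.025,.045)]:
    m=(C[...,2]>lo)&(C[...,2]<hi)&(abs(C[...,0]-.65)<.06)&(abs(C[...,1]+.044)<.05)
    P=C[m]; r=cv2.minAreaRect(P[:,:2].astype(np.float32)); print(lo,len(P),r)
E
```

```text
t 4.05 pos [ 0.6462 -0.0449  0.1886] yaw -12.4 dyaw -0.1 q [-0.09  0.5   1.6  -0.    1.06  0.13] F [-0.4  0.6  0.4] gap 0.0879
 offset [0.0026 0.0061 0.2672] turn [-0.0047  0.0006  0.0011] rows 3.2
0.083 1439 ((0.6499758958816528, -0.044135309755802155), (0.0264645554125309, 0.05173911526799202), 77.56543731689453)
0.025 822 ((0.650295078754425, -0.04448899254202843), (0.03393954411149025, 0.07363110035657883), 76.13033294677734)
```

View pics/w2.png

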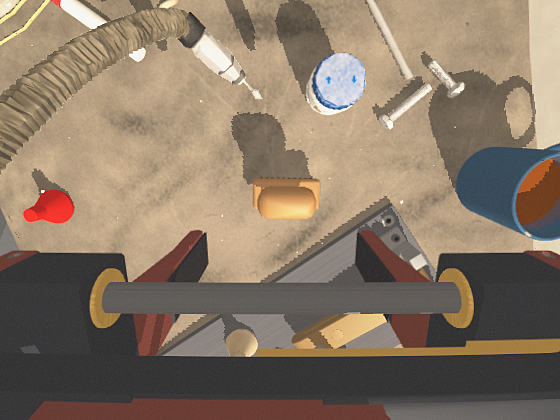

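The brush is at (287,200), centred between the open fingers. I descend and close.

Emit:
servo_tool(offset=[[0.002,0.007,0.265],[0.002,0.007,0.265],[0.002,0.007,0.265],[0.002,0.007,0.265],[0.002,0.007,0.265],[0.002,0.007,0.265]], turn=[[0,0,0],[0,0,0],[0,0,0],[0,0,0],[0,0,0],[0,0,0]])

```text
time: 4.6
ee_pos: [0.653, -0.0453, 0.0635]
tool_rot: [0.78, 0.626, 0.001, 0.001]
wrist_force: [0.0, 0.5, 0.6]
finger_gap: 0.0878
```

Emit:
servo_tool(offset=[[0,0,0],[0,0,0],[0,0,0],[0,0,0],[0,0,0],[0,0,0]], turn=[[0,0,0],[0,0,0],[0,0,0],[0,0,0],[0,0,0],[0,0,0]], grip=0.5, force=35)

```text
time: 5.1
ee_pos: [0.6515, -0.0453, 0.0613]
tool_rot: [0.78, 0.626, 0.0, 0.0]
wrist_force: [-3.8, 0.6, 7.0]
finger_gap: 0.056
```

```bash
python3 -c "
from h import *
go([0.6495,-0.0443,0.15],-12.5)"
```

```text
t 5.1 pos [ 0.6515 -0.0453  0.0613] yaw -12.44 dyaw -0.1 q [-0.09  0.67  1.65  0.    0.83  0.13] F [-3.8  0.6  7. ] gap 0.056
 offset [ 0.0011 -0.0043 -0.1774] turn [ 0.0002 -0.      0.0007] rows 2.1
```

Emit:
servo_tool(offset=[[0,0,-0.1],[0,0,-0.2],[0,0,-0.44],[-0.2,0,-0.44],[-0.4,0,-0.44],[-0.6,0.1,-0.44],[-0.68,0.15,-0.44],[-0.68,0.15,-0.44]], turn=[[0,0,0],[0,0,0],[0,0,0],[0,0,-0.1],[0,0,-0.2],[0,0,-0.3],[0,0,-0.395],[0,0,-0.395]])

```text
time: 5.77
ee_pos: [0.6411, -0.2358, 0.2531]
tool_rot: [0.548, 0.836, 0.0, 0.0]
wrist_force: [0.8, 0.2, -1.4]
finger_gap: 0.056
```

```bash
python3 -c "
from h import *
go([0.66,-0.395,0.28],23)"
```

```text
t 5.77 pos [ 0.6411 -0.2358  0.2531] yaw 23.5 dyaw -0.5 q [-0.37  0.48  1.47  0.    1.2  -0.78] F [ 0.8  0.2 -1.4] gap 0.056
 offset [-0.3071 -0.0922 -0.0538] turn [0.0001 0.     0.0056] rows 3.9
```

Emit:
servo_tool(offset=[[-0.307,-0.092,-0.054],[-0.307,-0.092,-0.054],[-0.307,-0.092,-0.054],[-0.307,-0.092,-0.054],[-0.307,-0.092,-0.054],[-0.307,-0.092,-0.054]], turn=[[0,0,0],[0,0,0],[0,0,0],[0,0,0],[0,0,0],[0,0,0]])

```text
time: 6.27
ee_pos: [0.6588, -0.3958, 0.2784]
tool_rot: [0.552, 0.834, 0.0, -0.0]
wrist_force: [0.1, -0.1, -2.3]
finger_gap: 0.056
```

```bash
python3 - <<'E'
from h import *
s=observe();go([0.66,-0.395,0.28],23,s)
p,d=cap('wrist','w3'); C=cloud('wrist',d,s); np.save('pics/w3C.npy',C); print(s['ee_pos'].tolist() ,s['tool_rot'].tolist())
cv2.imwrite('pics/w3z.png',np.clip(C[...,2]*2500+20,0,255).astype(np.uint8))
E
```

```text
t 6.27 pos [ 0.6588 -0.3958  0.2784] yaw 22.93 dyaw 0.1 q [-0.56  0.6   1.21  0.    1.33 -0.96] F [ 0.1 -0.1 -2.3] gap 0.056
 offset [ 0.0005  0.0028 -0.0031] turn [-0.0002 -0.0004 -0.0008] rows 0.1
[0.658815967286632, -0.3957608591825716, 0.2784356034394004] [0.5524306231273256, 0.8335587995053555, 7.497465686108047e-06, -0.00036652712501676323]
```

View pics/w3.png

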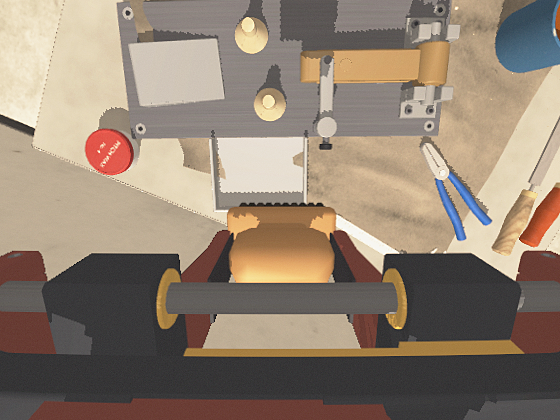

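View pics/w3z.png

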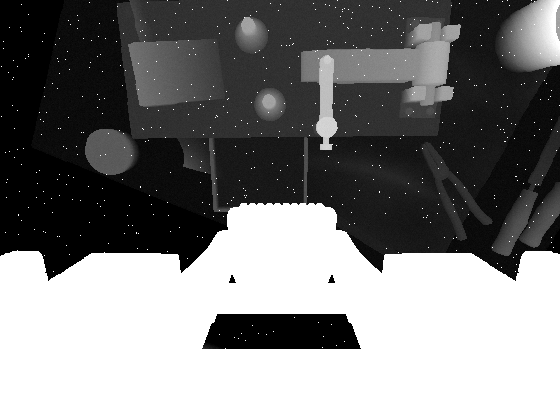

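The wrist view shows the tray at (260,165), the cones at (251,35) and (270,104), the wedge at (180,70) and the lever nose at (303,65). The stop foot is at (326,60) and its column at (326,127). I fit a plate frame from this.

```bash
cat > fit.py <<'E'
from h import *
C=np.load('pics/w3C.npy'); Z=cv2.medianBlur(C[...,2].astype(np.float32),5)
g=cv2.cvtColor(cv2.imread('pics/w3.png'),cv2.COLOR_BGR2GRAY).astype(float)
# +x edge: for columns, find row where z drops from .012 below .006
pts=[]
for u in list(range(145,205,3))+list(range(345,425,3)):
    col=Z[115:150,u]; k=np.where((col[:-1]>.0065)&(col[1:]<=.0065))[0]
    if len(k): pts.append(C[115+k[0],u,:2])
pts=np.array(pts)
vx,vy,x0,y0=cv2.fitLine(pts.astype(np.float32),cv2.DIST_HUBER,0,.001,.001).ravel()
if vx<0: vx,vy=-vx,-vy
print('edge dir',np.degrees(np.arctan2(vy,vx)),'n',len(pts),'res',np.std((pts-[x0,y0])@[vy,-vx]))
Y=np.array([vx,vy]); X=np.array([vy,-vx])
# ends
e=[]
for v in range(20,130,3):
    r=Z[v,100:160]; k=np.where((r[:-1]<.0065)&(r[1:]>=.0065))[0]
    if len(k): e.append(C[v,100+k[-1]+1,:2])
e=np.array(e); print('-y end',np.median(e@Y),np.std(e@Y))
f=[]
for v in range(100,133,2):
    r=Z[v,425:455]; k=np.where((r[:-1]>.0065)&(r[1:]<=.0065))[0]
    if len(k): f.append(C[v,425+k[0],:2])
f=np.array(f); print('+y end',np.median(f@Y),np.std(f@Y), 'len', np.median(f@Y)-np.median(e@Y))
yc=(np.median(f@Y)+np.median(e@Y))/2; xc=np.median(pts@X)-.088
O=X*xc+Y*yc; print('O',O)
np.save('plate.npy',np.array([O,X,Y]))
def pl(P): P=np.asarray(P); q=P[...,:2]-O; return np.stack([q@X,q@Y,P[...,2]-.012],-1)
Q=pl(C)
# cones
for nm,(u,v) in {'c0':(251,35),'c1':(270,104)}.items():
    q=Q[max(0,v-26):v+27,u-26:u+27].reshape(-1,3)
    for lo,hi in [(.005,.05),(.03,.055),(.042,.055)]:
        w=q[(q[:,2]>lo)&(q[:,2]<hi)]; c,r=cv2.minEnclosingCircle(w[:,:2].astype(np.float32)); print(nm,lo,len(w),np.round(c,4),round(r,4),w[:,2].max().round(4), 'med',np.round(np.median(w,0),4))
def box(lo,hi,xr,yr):
    m=(Q[...,2]>lo)&(Q[...,2]<hi)&(Q[...,0]>xr[0])&(Q[...,0]<xr[1])&(Q[...,1]>yr[0])&(Q[...,1]<yr[1]); return Q[m]
w=box(.004,.05,(-.07,.07),(-.24,-.075)); r=cv2.minAreaRect(w[:,:2].astype(np.float32)); print('wedge',np.round(r[0],4),np.round(r[1],4),r[2])
A=np.c_[w[:,:2],np.ones(len(w))]; co=np.linalg.lstsq(A,w[:,2],rcond=None)[0]; print('wedge plane',co,'yaw',np.degrees(np.arctan2(co[0],-co[1])))
l=box(.02,.05,(-.03,.03),(.0,.14)); l=l[l[:,2]<.045]
for y in (.03,.06,.09,.12):
    t=l[abs(l[:,1]-y)<.008]; print('lever y',y,'x',np.percentile(t[:,0],[2,98]).round(4),'z',np.median(t[:,2]).round(4))
print('lever nose y',np.percentile(l[:,1],1))
h=box(.05,.075,(0,.13),(.02,.08)); print('col',cv2.minAreaRect(h[h[:,0]>.06][:,:2].astype(np.float32)),h[:,2].max()); print('h',h.min(0),h.max(0))
t=box(.01,.03,(.05,.25),(-.15,.06)); print('tray walls',np.percentile(t,[1,99],axis=0).round(3))
E
python3 fit.py
```

```text
edge dir 23.4501 n 43 res 0.002043472035148128
-y end 0.23277220385530697 0.00073146571647614
+y end 0.6704908001367136 0.0029528111144713097 len 0.43771859628140664
O [ 0.60315023 -0.25556646]
c0 0.005 956 [-0.0407 -0.0428] 0.0217 0.0469 med [-0.0351 -0.0407  0.0192]
c0 0.03 242 [-0.0403 -0.0424] 0.0098 0.0469 med [-0.0387 -0.0424  0.0443]
c0 0.042 177 [-0.0411 -0.0428] 0.0089 0.0469 med [-0.0404 -0.0429  0.0447]
c1 0.005 833 [ 0.0455 -0.0203] 0.022 0.047 med [ 0.0476 -0.0193  0.0188]
c1 0.03 175 [ 0.0457 -0.0198] 0.009 0.047 med [ 0.0465 -0.0194  0.0444]
c1 0.042 140 [ 0.0451 -0.0205] 0.0083 0.047 med [ 0.0454 -0.0205  0.0447]
wedge [-0.0157 -0.1423] [0.117 0.11 ] 5.24889612197876
wedge plane [ 0.06581774 -0.17158916 -0.01003524] yaw 20.985688830862188
lever y 0.03 x [-0.0154  0.0186] z 0.0287
lever y 0.06 x [-0.0189  0.0202] z 0.0307
lever y 0.09 x [-0.0167  0.021 ] z 0.0322
lever y 0.12 x [-0.0178  0.0211] z 0.0338
lever nose y 0.02197675849499773
col ((0.08238954842090607, 0.050420068204402924), (0.02513372153043747, 0.043075162917375565), 89.95079040527344) 0.06620391342615804
h [1.96187403e-06 3.78564403e-02 5.07156403e-02] [0.10392117 0.06298999 0.06620391]
tray walls [[ 0.051 -0.14   0.01 ]
 [ 0.194  0.031  0.028]]
```

```bash
cat >> h.py <<'E'
try: O,X,Y=np.load('plate.npy')
except Exception: pass
def w(x,y,z): return np.r_[O+x*X+y*Y,z+.012]
def pl(P): P=np.asarray(P); q=P[...,:2]-O; return np.stack([q@X,q@Y,P[...,2]-.012],-1)
E
python3 - <<'E'
from h import *
C=np.load('pics/w1C.npy'); m=(abs(C[...,0]-.58)<.03)&(abs(C[...,1]+.06)<.02); print('mat z',np.median(C[m][:,2]))
C=np.load('pics/w3C.npy'); Q=pl(C); m=(abs(Q[...,0])<.08)&(abs(Q[...,1]+.0)<.015)&(Q[...,2]<.004); print('plate z',np.median(Q[m][:,2]))
m=(abs(Q[...,0]-.14)<.02)&(abs(Q[...,1]+.04)<.03)&(Q[...,2]<.01); print('tray z',np.median(Q[m][:,2]))
go(w(.002,-.032,.16),38)
E
```

```text
mat z 0.0004711170504527462
plate z -0.0003887883228278939
tray z -0.010297772283017415
t 6.32 pos [ 0.6588 -0.3939  0.2782] yaw 23.03 dyaw 15.0 q [-0.55  0.6   1.22  0.    1.33 -0.96] F [ 0.3  0.3 -2.5] gap 0.0557
 offset [ 0.2934 -0.0581  0.213 ] turn [-0.0003 -0.0011 -0.1664] rows 4.4
```

Emit:
servo_tool(offset=[[0.293,-0.058,0.213],[0.293,-0.058,0.213],[0.293,-0.058,0.213],[0.293,-0.058,0.213],[0.293,-0.058,0.213],[0.293,-0.058,0.213],[0.293,-0.058,0.213],[0.293,-0.058,0.213]], turn=[[0,0,-0.166],[0,0,-0.166],[0,0,-0.166],[0,0,-0.166],[0,0,-0.166],[0,0,-0.166],[0,0,-0.166],[0,0,-0.166]])

```text
time: 6.98
ee_pos: [0.5768, -0.2703, 0.1741]
tool_rot: [0.437, 0.899, -0.0, 0.001]
wrist_force: [0.2, 0.4, -2.1]
finger_gap: 0.0556
```

```bash
python3 - <<'E'
from h import *
go(w(.002,-.032,.0640),38); print(pl(observe()['ee_pos']))
cap('side','s1'); cap('top','t1')
a=cv2.imread('pics/s1.png'); b=cv2.imread('pics/t1.png')
cv2.imwrite('pics/st1.png',np.vstack([cv2.resize(a[150:300,160:370],None,fx=3,fy=3)[:300],cv2.resize(b[130:270,230:440],None,fx=3,fy=3)[:300]]))
E
```

```text
t 6.98 pos [ 0.5768 -0.2703  0.1741] yaw 38.12 dyaw -0.1 q [-0.46  0.49  1.64 -0.    1.01 -1.12] F [ 0.2  0.4 -2.1] gap 0.0556
 offset [ 0.0034 -0.0035  0.1961] turn [0.0007 0.0015 0.0013] rows 2.4
[ 0.00299553 -0.03003459  0.16206925]
```

View pics/st1.png

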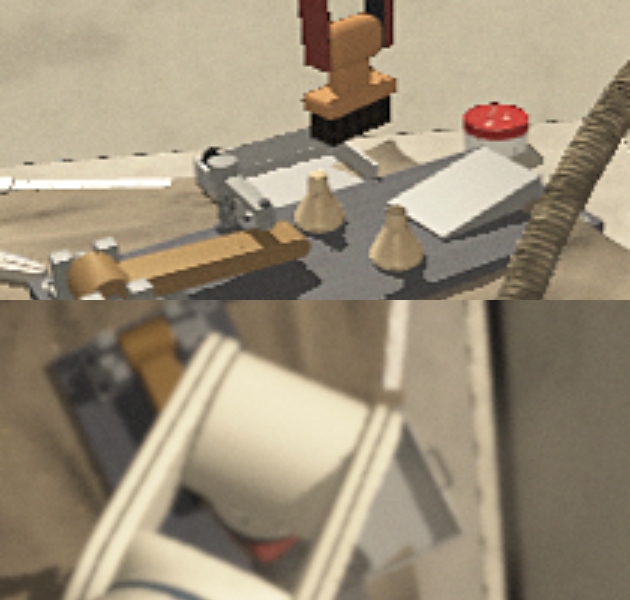

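The brush hangs upright above the gap between the cones, which stand at (320,205) and (397,245). I descend carefully.

Emit:
servo_tool(offset=[[0.003,-0.003,0.05],[0.003,-0.003,0.08],[0.003,-0.003,0.11],[0.003,-0.003,0.13],[0.003,-0.003,0.15],[0.003,-0.003,0.17],[0.003,-0.003,0.18],[0.003,-0.003,0.19]], turn=[[0,0,0],[0,0,0],[0,0,0],[0,0,0],[0,0,0],[0,0,0],[0,0,0],[0,0,0]])

```text
time: 7.75
ee_pos: [0.5734, -0.2701, 0.0775]
tool_rot: [0.438, 0.899, 0.0, 0.0]
wrist_force: [-0.7, 0.1, -1.5]
finger_gap: 0.0557
```

```bash
python3 - <<'E'
from h import *
go(w(.002,-.032,.0640),38); print(pl(observe()['ee_pos']))
cap('side','s2')
a=cv2.imread('pics/s2.png')
cv2.imwrite('pics/s2c.png',cv2.resize(a[150:280,200:360],None,fx=4.5,fy=4.5,interpolation=2))
E
```

```text
t 7.75 pos [ 0.5734 -0.2701  0.0775] yaw 38.04 dyaw -0.0 q [-0.46  0.62  1.69  0.    0.83 -1.12] F [-0.7  0.1 -1.5] gap 0.0557
 offset [-0.0014  0.0018  0.003 ] turn [0.     0.0001 0.0005] rows 0.0
[ 0.00154661 -0.03306735  0.06552257]
```

View pics/s2c.png

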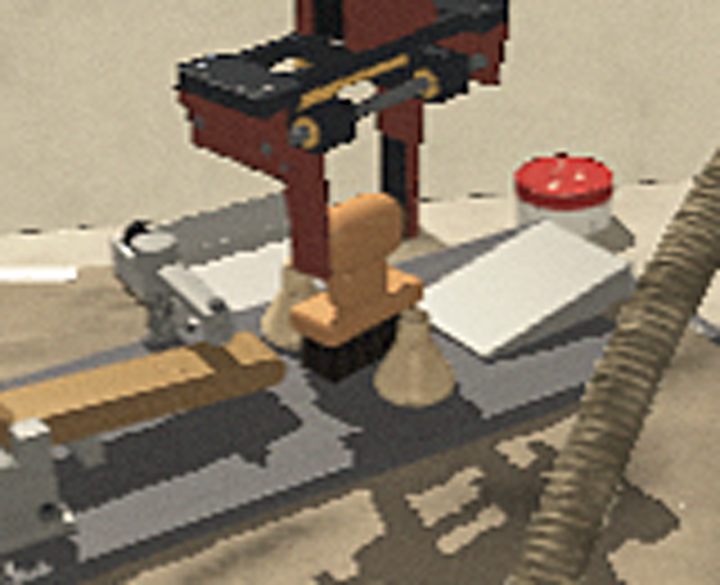

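Emit:
servo_tool(offset=[[-0.02,-0.005,0.003],[-0.045,-0.012,0.003],[-0.07,-0.018,0.003],[-0.1,-0.026,0.003],[-0.13,-0.034,0.003],[-0.16,-0.041,0.003],[-0.185,-0.048,0.003],[-0.21,-0.054,0.003]], turn=[[0,0,0],[0,0,0.02],[0,0,0.05],[0,0,0.08],[0,0,0.11],[0,0,0.14],[0,0,0.16],[0,0,0.16]])

```text
time: 8.47
ee_pos: [0.6176, -0.3716, 0.0772]
tool_rot: [0.549, 0.836, -0.0, 0.001]
wrist_force: [-0.4, 1.3, -2.4]
finger_gap: 0.0559
```

```bash
python3 - <<'E'
from h import *
go(w(.11,-.032,.0640),23.5); print(pl(observe()['ee_pos']))
cap('side','s3')
a=cv2.imread('pics/s3.png')
cv2.imwrite('pics/s3c.png',cv2.resize(a[150:280,200:360],None,fx=4.5,fy=4.5,interpolation=2))
E
```

```text
t 8.47 pos [ 0.6176 -0.3716  0.0772] yaw 23.42 dyaw 0.1 q [-0.56  0.72  1.47 -0.    0.94 -0.97] F [-0.4  1.3 -2.4] gap 0.0559
 offset [0.0043 0.0019 0.0023] turn [ 0.0005  0.0009 -0.0008] rows 0.1
[ 0.11216714 -0.03292789  0.06515525]
```

View pics/s3c.png

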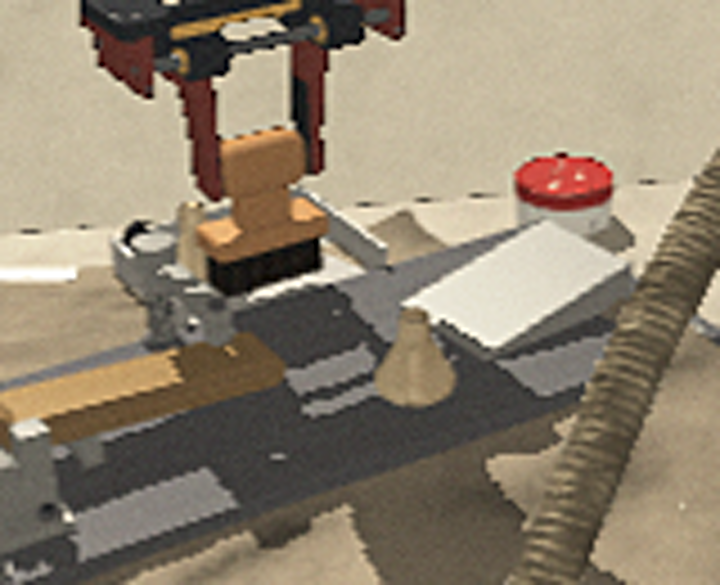

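Emit:
servo_tool(offset=[[0,0,-0.08],[0,0,-0.16],[0.05,0,-0.18],[0.15,-0.01,-0.18],[0.25,-0.02,-0.18],[0.434,-0.02,-0.18],[0.434,-0.02,-0.18],[0.434,-0.02,-0.18]], turn=[[0,0,0],[0,0,0],[0,0,0],[0,0,0],[0,0,0],[0,0,0],[0,0,0],[0,0,0]])

```text
time: 9.18
ee_pos: [0.5186, -0.1722, 0.1669]
tool_rot: [0.548, 0.837, 0.0, -0.0]
wrist_force: [-0.3, 0.5, -2.3]
finger_gap: 0.0557
```

```bash
python3 - <<'E'
from h import *
go(w(-.108,-.040,.0635),23.5); print(pl(observe()['ee_pos']))
cap('side','s4'); _,d=cap('top','t4')
a=cv2.imread('pics/s4.png'); b=cv2.imread('pics/t4.png')
cv2.imwrite('pics/st4.png',np.vstack([cv2.resize(a[170:280,180:380],None,fx=3,fy=3)[:300],cv2.resize(b[140:240,230:430],None,fx=3,fy=3)[:300]]))
Q=pl(cloud('top',d)); 
m=(Q[...,2]>.012)&(Q[...,2]<.06)&(Q[...,0]>.09)&(Q[...,0]<.19)&(Q[...,1]>-.1)&(Q[...,1]<.025); print('tray cone',m.sum(),Q[m].mean(0),Q[m].max(0))
E
```

```text
t 9.18 pos [ 0.5186 -0.1722  0.1669] yaw 23.6 dyaw -0.1 q [-0.34  0.38  1.85  0.    0.91 -0.75] F [-0.3  0.5 -2.3] gap 0.0557
 offset [-0.0044  0.0087  0.1828] turn [-0.0001 -0.0004  0.0011] rows 2.2
[-0.11010781 -0.04436946  0.15491592]
tray cone 65 [ 0.14449412 -0.01512895  0.02458555] [ 0.16100183 -0.00207751  0.03817761]
```

View pics/st4.png

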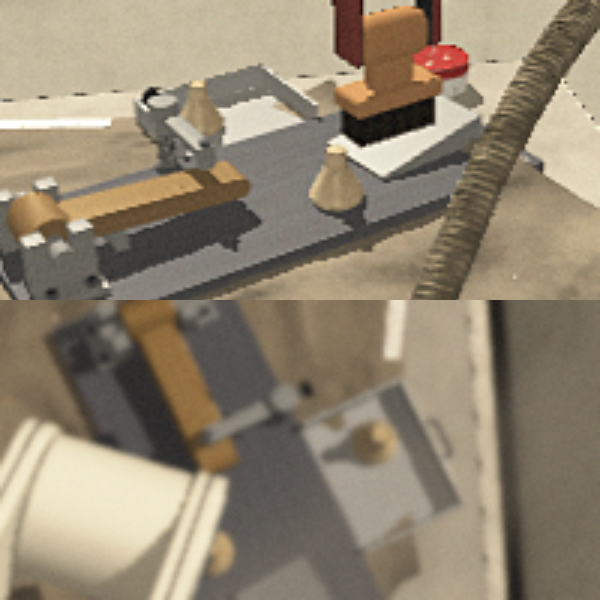

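```bash
python3 - <<'E'
from h import *
C=np.load('pics/w3C.npy'); Q=pl(C)
for n,p in {'thin-x':(214,38),'thin+x':(225,98),'butt-x':(129,43),'butt+x':(140,106)}.items():
    u,v=p; print(n,np.round(np.median(Q[v-1:v+2,u-1:u+2].reshape(-1,3),0),4))
a=cv2.imread('pics/w3.png'); cv2.imwrite('pics/w3w.png',cv2.resize(a[0:150,110:310],None,fx=4,fy=4,interpolation=2))
E
```

```text
thin-x [-0.0397 -0.0923  0.0005]
thin+x [ 0.0362 -0.0821 -0.0007]
butt-x [-0.0361 -0.2059 -0.    ]
butt+x [ 0.0459 -0.2014  0.0005]
```

View pics/w3w.png

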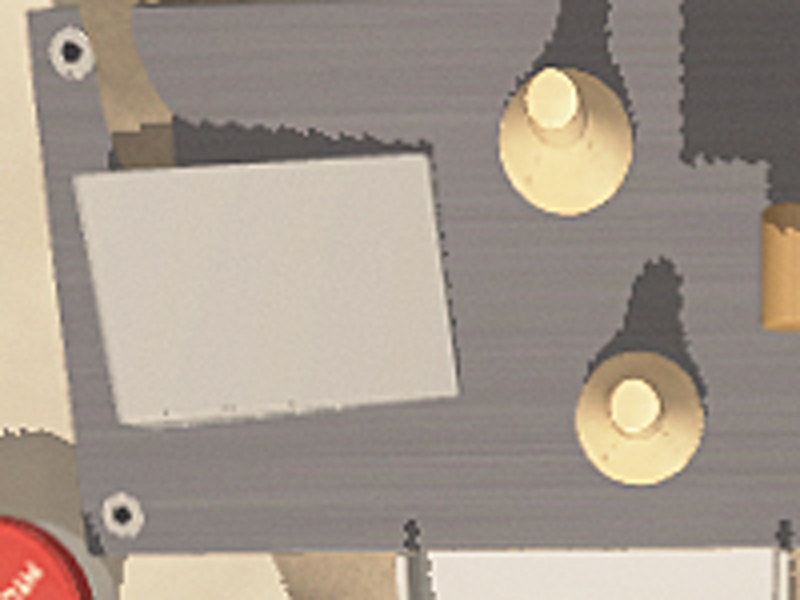

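Emit:
servo_tool(offset=[[-0.004,0.018,0.06],[-0.004,0.018,0.1],[-0.004,0.018,0.14],[-0.004,0.018,0.165],[-0.004,0.018,0.183],[-0.004,0.018,0.183]], turn=[[0,0,0],[0,0,0],[0,0,0],[0,0,0],[0,0,0],[0,0,0]])

```text
time: 9.78
ee_pos: [0.5291, -0.1732, 0.0735]
tool_rot: [0.548, 0.837, -0.0, -0.001]
wrist_force: [-1.1, 0.5, -0.7]
finger_gap: 0.0556
```

```bash
python3 - <<'E'
from h import *
go(w(.092,-.035,.0635),23.5); print(pl(observe()['ee_pos']))
E
```

```text
t 9.78 pos [ 0.5291 -0.1732  0.0735] yaw 23.61 dyaw -0.1 q [-0.34  0.54  1.87 -0.    0.74 -0.75] F [-1.1  0.5 -0.7] gap 0.0556
 offset [-0.3941 -0.0008 -0.0045] turn [-0.0009 -0.0008  0.0012] rows 4.7
[-0.10506258 -0.0351173   0.06150283]
```

Emit:
servo_tool(offset=[[0,0,-0.005],[-0.03,0,-0.005],[-0.06,0,-0.005],[-0.09,0,-0.005],[-0.12,0,-0.005],[-0.15,0,-0.005],[-0.18,0,-0.005],[-0.21,0,-0.005]], turn=[[0,0,0],[0,0,0],[0,0,0],[0,0,0],[0,0,0],[0,0,0],[0,0,0],[0,0,0]])

```text
time: 10.45
ee_pos: [0.5723, -0.2709, 0.0778]
tool_rot: [0.548, 0.837, 0.0, 0.0]
wrist_force: [-0.3, 1.0, -1.3]
finger_gap: 0.0557
```

```bash
python3 - <<'E'
from h import *
go(w(.094,-.035,.0635),23.5); print(pl(observe()['ee_pos']))
cap('side','s5')
a=cv2.imread('pics/s5.png')
cv2.imwrite('pics/s5c.png',cv2.resize(a[150:280,200:360],None,fx=4,fy=4,interpolation=2))
E
```

```text
t 10.45 pos [ 0.5723 -0.2709  0.0778] yaw 23.6 dyaw -0.1 q [-0.46  0.62  1.69  0.    0.83 -0.87] F [-0.3  1.  -1.3] gap 0.0557
 offset [-0.1844 -0.0017  0.0046] turn [0.0002 0.0001 0.0011] rows 2.2
[ 0.00180747 -0.03439524  0.06576578]
```

View pics/s5c.png

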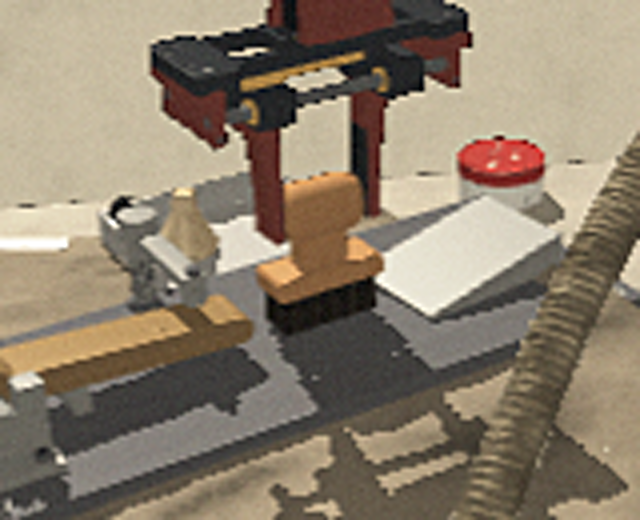

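Emit:
servo_tool(offset=[[-0.03,0,0.003],[-0.06,0,0.003],[-0.09,0,0.003],[-0.12,0,0.003],[-0.14,0,0.003],[-0.16,0,0.003],[-0.175,0,0.003],[-0.188,0,0.003]], turn=[[0,0,0],[0,0,0],[0,0,0],[0,0,0],[0,0,0],[0,0,0],[0,0,0],[0,0,0]])

```text
time: 11.17
ee_pos: [0.6093, -0.3556, 0.0757]
tool_rot: [0.547, 0.837, 0.0, -0.0]
wrist_force: [-0.2, 0.2, -1.7]
finger_gap: 0.0558
```

```bash
python3 - <<'E'
from h import *
go(w(.094,-.035,.0635),23.5); print(pl(observe()['ee_pos']))
cap('side','s6')
a=cv2.imread('pics/s6.png')
cv2.imwrite('pics/s6c.png',cv2.resize(a[150:280,200:360],None,fx=4,fy=4,interpolation=2))
E
```

```text
t 11.17 pos [ 0.6093 -0.3556  0.0757] yaw 23.63 dyaw -0.1 q [-0.55  0.71  1.51  0.    0.92 -0.96] F [-0.2  0.2 -1.7] gap 0.0558
 offset [ 0.0003 -0.0017  0.0005] turn [-0.0002 -0.0004  0.0015] rows 0.0
[ 0.09417108 -0.03415718  0.06372985]
```

View pics/s6c.png

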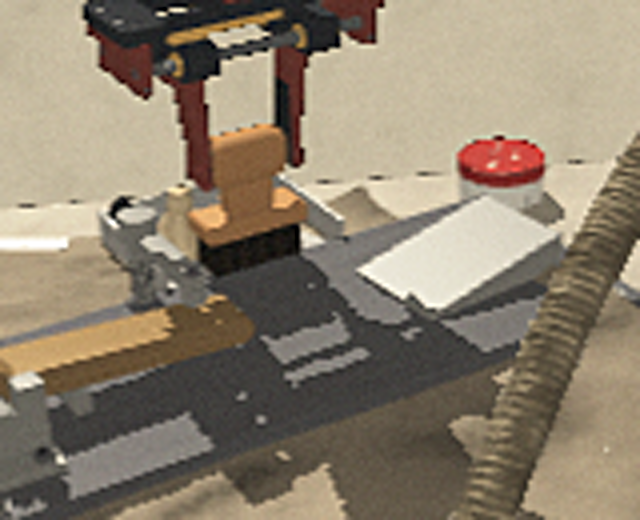

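Emit:
servo_tool(offset=[[0,0,-0.08],[0,0,-0.16],[0,0,-0.24],[0.1,0.05,-0.25],[0.3,0.2,-0.25],[0.536,0.326,-0.25],[0.536,0.326,-0.25],[0.536,0.326,-0.25]], turn=[[0,0,0],[0,0,0],[0,0,0],[0,0,0.1],[0,0,0.2],[0,0,0.3],[0,0,0.4],[0,0,0.4]])

```text
time: 11.88
ee_pos: [0.6367, -0.1492, 0.2009]
tool_rot: [0.778, 0.629, 0.0, 0.0]
wrist_force: [0.5, -0.2, -2.4]
finger_gap: 0.0556
```

```bash
python3 - <<'E'
from h import *
go([.6515,-.0453,.15],-12.4)
E
```

```text
t 11.88 pos [ 0.6367 -0.1492  0.2009] yaw -12.12 dyaw -0.3 q [-0.25  0.49  1.58 -0.    1.07 -0.04] F [ 0.5 -0.2 -2.4] gap 0.0556
 offset [ 0.2094 -0.0147  0.1018] turn [0.0005 0.     0.0031] rows 2.8
```

Emit:
servo_tool(offset=[[0.209,-0.015,0.06],[0.209,-0.015,0.1],[0.209,-0.015,0.1],[0.209,-0.015,0.1],[0.209,-0.015,0.1]], turn=[[0,0,0.003],[0,0,0.003],[0,0,0.003],[0,0,0.003],[0,0,0.003]])

```text
time: 12.3
ee_pos: [0.65, -0.0455, 0.1494]
tool_rot: [0.776, 0.63, -0.001, -0.001]
wrist_force: [-0.1, -0.6, -1.5]
finger_gap: 0.056
```

```bash
python3 - <<'E'
from h import *
go([.6515,-.0453,.062],-12.4)
_,d=cap('top','t7'); cap('side','s7')
a=cv2.imread('pics/s7.png'); b=cv2.imread('pics/t7.png')
cv2.imwrite('pics/st7.png',np.vstack([cv2.resize(a[170:280,180:380],None,fx=3,fy=3)[:300],cv2.resize(b[140:240,230:430],None,fx=3,fy=3)[:300]]))
E
```

```text
t 12.3 pos [ 0.65   -0.0455  0.1494] yaw -11.84 dyaw -0.6 q [-0.09  0.55  1.62 -0.    0.98  0.12] F [-0.1 -0.6 -1.5] gap 0.056
 offset [0.001  0.0033 0.1748] turn [-0.0013  0.0003  0.0062] rows 2.1
```

View pics/st7.png

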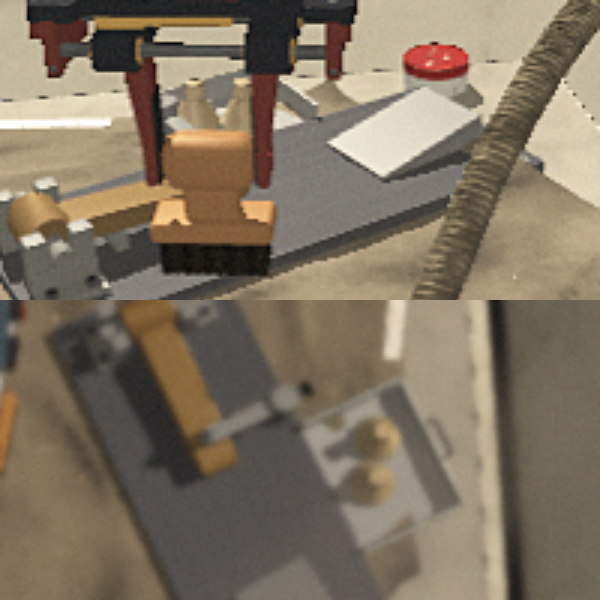

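Both cones stand in the tray, at (377,440) and (368,485). I lower the brush onto the mat.

Emit:
servo_tool(offset=[[0.001,0.002,0.05],[0.001,0.002,0.1],[0.001,0.002,0.14],[0.001,0.002,0.16],[0.001,0.002,0.17],[0.001,0.002,0.174],[0.001,0.002,0.176]], turn=[[0,0,0.006],[0,0,0.006],[0,0,0.006],[0,0,0.006],[0,0,0.006],[0,0,0.006],[0,0,0.006]])

```text
time: 12.98
ee_pos: [0.6526, -0.0478, 0.0634]
tool_rot: [0.781, 0.625, 0.001, 0.001]
wrist_force: [-0.3, -0.2, -2.2]
finger_gap: 0.0558
```

```bash
python3 - <<'E'
from h import *
go([.6515,-.0453,.062],-12.4)
Q=pl(cloud('top',np.load('pics/t7.npy'))); 
m=(Q[...,2]>.02)&(Q[...,2]<.06)&(Q[...,0]>.09)&(Q[...,0]<.19)&(Q[...,1]>-.1)&(Q[...,1]<.025)
P=Q[m]; print(len(P)); c=cv2.kmeans(P[:,:2].astype(np.float32),2,None,(3,50,1e-4),5,2); print(c[2]); print([P[c[1].ravel()==k].max(0) for k in (0,1)])
E
```

```text
t 12.98 pos [ 0.6526 -0.0478  0.0634] yaw -12.63 dyaw 0.2 q [-0.09  0.66  1.64 -0.    0.83  0.13] F [-0.3 -0.2 -2.2] gap 0.0558
 offset [ 0.0044 -0.0032  0.0027] turn [ 0.001  -0.0001 -0.0025] rows 0.1
74
[[ 0.14853036 -0.01291122]
 [ 0.12472979 -0.04888638]]
[array([ 0.15764618, -0.00450074,  0.04358736]), array([ 0.13388965, -0.04030711,  0.0400364 ])]
```

Emit:
servo_tool(offset=[[0,0,0.002],[0,0,0.004],[0,0,0.005],[0,0,0.005]], turn=[[0,0,0],[0,0,0],[0,0,0],[0,0,0]])

```text
time: 13.32
ee_pos: [0.6526, -0.0472, 0.0612]
tool_rot: [0.78, 0.625, 0.001, 0.001]
wrist_force: [-1.0, -1.4, 4.8]
finger_gap: 0.0558
```

```bash
python3 -c "
from h import *
go([.6515,-.0453,.062],-12.4)"
```

```text
t 13.32 pos [ 0.6526 -0.0472  0.0612] yaw -12.57 dyaw 0.2 q [-0.09  0.67  1.65 -0.    0.83  0.13] F [-1.  -1.4  4.8] gap 0.0558
 offset [ 0.0033 -0.003  -0.0015] turn [ 0.0011 -0.     -0.0019] rows 0.1
```

Contact reads 4.8 N. I release and go straight up.

Emit:
servo_tool(offset=[[0,0,0],[0,0,0],[0,0,0],[0,0,0]], turn=[[0,0,0],[0,0,0],[0,0,0],[0,0,0]], grip=1)

```text
time: 13.65
ee_pos: [0.6517, -0.047, 0.0599]
tool_rot: [0.78, 0.625, -0.0, -0.0]
wrist_force: [-0.1, 0.0, -0.0]
finger_gap: 0.0789
```

Emit:
servo_tool(offset=[[0,0,-0.04],[0,0,-0.12],[0,0,-0.2],[0,0,-0.28],[0,0,-0.36],[0,0,-0.44],[0,0,-0.5],[0,0,-0.54]], turn=[[0,0,0],[0,0,0],[0,0,0],[0,0,0],[0,0,0],[0,0,0],[0,0,0],[0,0,0]])

```text
time: 14.32
ee_pos: [0.6528, -0.0471, 0.3343]
tool_rot: [0.78, 0.625, 0.002, 0.002]
wrist_force: [0.7, -0.6, 0.2]
finger_gap: 0.0876
```

```bash
python3 - <<'E'
from h import *
_,d=cap('side','s8'); C=cloud('side',d)
for lo,hi in [(.083,.1),(.025,.045)]:
    P=C[(C[...,2]>lo)&(C[...,2]<hi)&(abs(C[...,0]-.65)<.06)&(abs(C[...,1]+.044)<.05)]; r=cv2.minAreaRect(P[:,:2].astype(np.float32)); print(lo,len(P),r)
a=cv2.imread('pics/s8.png'); cv2.imwrite('pics/s8c.png',cv2.resize(a[170:320,180:380],None,fx=3.5,fy=3.5))
go(w(-.0,-.27,.15),-66.5)
go(w(-.0,-.25,.15),-66.5)
go([.38,-.36,.33],-66.5)
E
```

```text
0.083 240 ((0.6524402499198914, -0.04501692205667496), (0.026579968631267548, 0.05190366879105568), 78.95502471923828)
0.025 488 ((0.6525954604148865, -0.04485037177801132), (0.03494614362716675, 0.07300477474927902), 78.11402893066406)
t 14.37 pos [ 0.6541 -0.0473  0.3375] yaw -12.58 dyaw -53.9 q [-0.09  0.36  1.45  0.    1.32  0.13] F [ 0.3 -0.4  3. ] gap 0.0879
 offset [-0.7469 -0.4489  0.3458] turn [ 0.0053 -0.0036  0.5991] rows 11.2
t 14.37 pos [ 0.6541 -0.0473  0.3375] yaw -12.58 dyaw -53.9 q [-0.09  0.36  1.45  0.    1.32  0.13] F [ 0.3 -0.4  3. ] gap 0.0879
 offset [-0.7234 -0.4165  0.3462] turn [ 0.0053 -0.0036  0.5991] rows 10.8
t 14.37 pos [ 0.6541 -0.0473  0.3375] yaw -12.58 dyaw -53.9 q [-0.09  0.36  1.45  0.    1.32  0.13] F [ 0.3 -0.4  3. ] gap 0.0879
 offset [-0.7299 -0.399   0.0103] turn [ 0.0053 -0.0036  0.5991] rows 10.0
```

View pics/s8c.png

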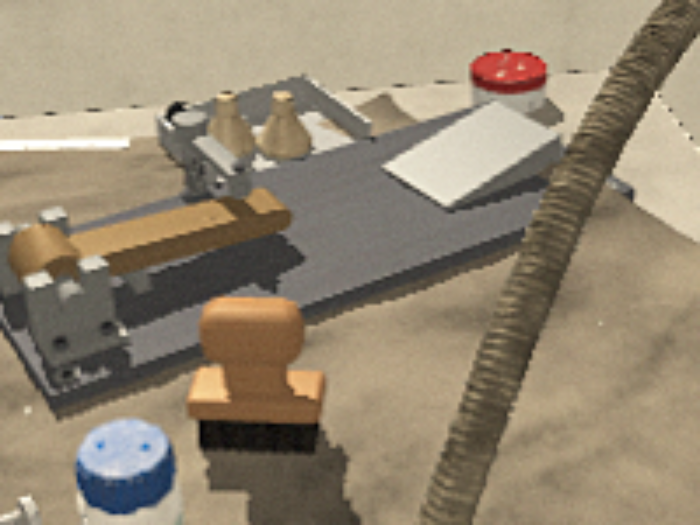

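The brush stands on the mat and both cones are in the tray. Next I go behind the wedge, with the jaw axis along plate x and the fingers partly open as a two-point pusher.

Emit:
servo_tool(offset=[[-0.73,-0.43,0.06],[-0.73,-0.43,0.06],[-0.73,-0.43,0.06],[-0.73,-0.43,0.06],[-0.73,-0.43,0.06],[-0.73,-0.43,0.06],[-0.73,-0.43,0.06],[-0.73,-0.43,0.06]], turn=[[0,0,0.6],[0,0,0.6],[0,0,0.6],[0,0,0.6],[0,0,0.6],[0,0,0.6],[0,0,0.6],[0,0,0.6]], grip=0.4)

```text
time: 15.03
ee_pos: [0.4229, -0.2908, 0.3057]
tool_rot: [0.98, 0.2, -0.0, -0.0]
wrist_force: [1.5, -0.6, -0.5]
finger_gap: 0.0379
```

```bash
python3 - <<'E'
from h import *
s=observe(); go(w(.006,-.245,.22),-66.55,s)
p,d=cap('wrist','w4'); C=cloud('wrist',d,s); np.save('pics/w4C.npy',C); import pickle; pickle.dump(s,open('pics/w4s.pkl','wb'))
E
```

```text
t 15.03 pos [ 0.4229 -0.2908  0.3057] yaw -66.92 dyaw 0.4 q [-0.63  0.16  1.79 -0.    1.19  0.54] F [ 1.5 -0.6 -0.5] gap 0.0379
 offset [-0.1306  0.0918  0.1473] turn [-0.0003  0.0002 -0.0042] rows 2.6
```

View pics/w4.png

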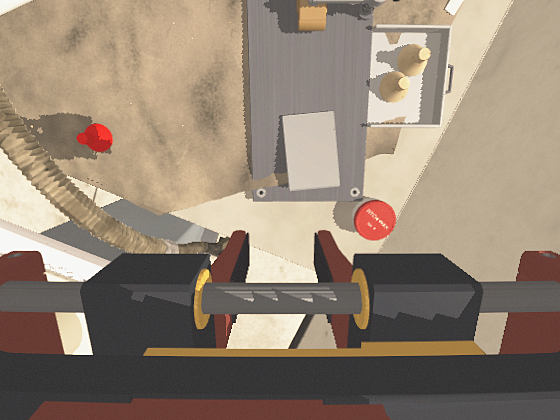

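```bash
cat >> h.py <<'E'
def onz(cam,uv,z,st=None):
    i,f=K(cam); M=np.array([[f,0,i['cx']],[0,f,i['cy']],[0,0,1.]])
    s=cv2.undistortPoints(np.array(uv,float).reshape(-1,1,2),M,np.array([i['k1'],0,0,0,0.]))[:,0]
    r=np.c_[s,np.ones(len(s))]
    if 'R' in i: r=r@np.array(i['R']); o=-np.array(i['R']).T@np.array(i['t'])
    else:
        T=np.array(i['tool_from_camera']); Rt=Rn.from_quat(st['tool_rot']); r=Rt.apply(r@T[:3,:3].T); o=Rt.apply(T[:3,3])+st['ee_pos']
    return o+r*((np.asarray(z)-o[2])/r[:,2])[:,None]
E
python3 - <<'E'
from h import *; import pickle
s=pickle.load(open('pics/w4s.pkl','rb'))
print('wedge',pl(onz('wrist',[(283,116),(334,111),(292,190),(341,186)],[.016,.016,.038,.038],s)).round(4))
print('plate L edge',pl(onz('wrist',[(246,20),(246,100),(247,180),(250,200),(364,199)],[.012]*5,s)).round(4))
a=cv2.imread('pics/w4.png'); cv2.imwrite('pics/w4w.png',cv2.resize(a[0:210,230:450],None,fx=2.8,fy=2.8,interpolation=2))
E
```

```text
wedge [[-0.037  -0.0897  0.004 ]
 [ 0.038  -0.083   0.004 ]
 [-0.0243 -0.1967  0.026 ]
 [ 0.0484 -0.1911  0.026 ]]
plate L edge [[-0.0879  0.04    0.    ]
 [-0.0913 -0.0664  0.    ]
 [-0.0938 -0.1853  0.    ]
 [-0.0902 -0.2174  0.    ]
 [ 0.0914 -0.2169  0.    ]]
```

View pics/w4w.png

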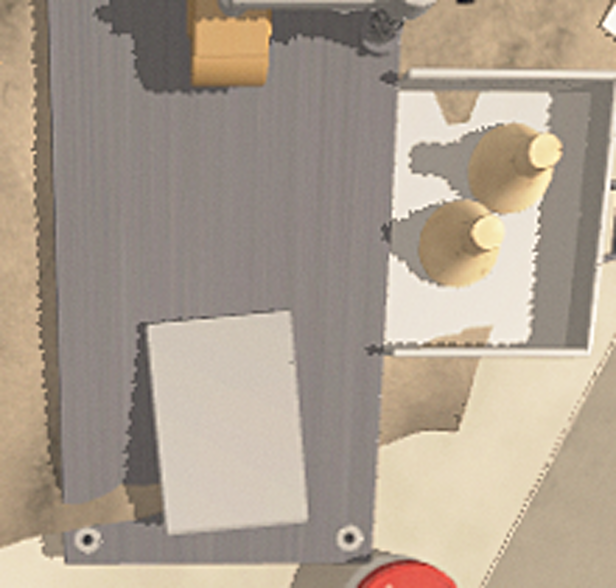

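Emit:
servo_tool(offset=[[-0.13,0.092,0.05],[-0.13,0.092,0.1],[-0.13,0.092,0.2],[-0.13,0.092,0.3],[-0.13,0.092,0.4],[-0.13,0.092,0.46],[-0.13,0.092,0.5],[-0.13,0.092,0.5]], turn=[[0,0,-0.004],[0,0,-0.004],[0,0,-0.004],[0,0,-0.004],[0,0,-0.004],[0,0,-0.004],[0,0,-0.004],[0,0,-0.004]])

```text
time: 15.75
ee_pos: [0.3787, -0.3536, 0.0485]
tool_rot: [0.979, 0.206, -0.004, -0.006]
wrist_force: [0.6, 1.2, -1.0]
finger_gap: 0.035
```

```bash
python3 - <<'E'
from h import *
go(w(.006,-.245,.007),-66.55); print(pl(observe()['ee_pos']))
E
```

```text
t 15.75 pos [ 0.3787 -0.3536  0.0485] yaw -66.22 dyaw -0.3 q [-0.77  0.55  1.95 -0.    0.66  0.38] F [ 0.6  1.2 -1. ] gap 0.035
 offset [0.0001 0.0115 0.0588] turn [-0.0088  0.0036  0.0037] rows 0.7
[ 0.0006598  -0.24492923  0.03648287]
```

Emit:
servo_tool(offset=[[0,0.008,0.04],[0,0.008,0.05],[0,0.008,0.056],[0,0.008,0.056]], turn=[[0,0,0],[0,0,0],[0,0,0],[0,0,0]])

```text
time: 16.08
ee_pos: [0.3853, -0.3619, 0.0296]
tool_rot: [0.979, 0.206, 0.0, 0.0]
wrist_force: [0.5, -0.2, 0.6]
finger_gap: 0.0349
```

```bash
python3 - <<'E'
from h import *
go(w(.006,-.215,.007),-66.55); print(pl(observe()['ee_pos']))
E
```

```text
t 16.08 pos [ 0.3853 -0.3619  0.0296] yaw -66.21 dyaw -0.3 q [-0.78  0.59  1.94 -0.    0.61  0.38] F [ 0.5 -0.2  0.6] gap 0.0349
 offset [ 0.0544 -0.0095  0.0213] turn [ 0.0007 -0.0003  0.0037] rows 0.7
[ 0.0109154  -0.24215409  0.01763975]
```

Emit:
servo_tool(offset=[[0,-0.006,0.01],[0,-0.009,0.021],[0.02,-0.009,0.021],[0.035,-0.009,0.021],[0.05,-0.009,0.021],[0.054,-0.009,0.021]], turn=[[0,0,0.004],[0,0,0.004],[0,0,0.004],[0,0,0.004],[0,0,0.004],[0,0,0.004]])

```text
time: 16.58
ee_pos: [0.4096, -0.3464, 0.0183]
tool_rot: [0.979, 0.204, 0.0, 0.001]
wrist_force: [-0.7, 0.5, 0.2]
finger_gap: 0.0356
```

```bash
cat > st.py <<'E'
from h import *
s=observe(); go(w(.006,-.215,.007),-66.55,s); F=s['wrist_force']; print('plate pos',pl(s['ee_pos']).round(4),'Fx,Fy plate',np.round([F[:2]@X,F[:2]@Y],2),'Fz',round(F[2],2))
E
python3 st.py
```

```text
t 16.58 pos [ 0.4096 -0.3464  0.0183] yaw -66.51 dyaw -0.0 q [-0.72  0.62  1.92  0.    0.6   0.44] F [-0.7  0.5  0.2] gap 0.0356
 offset [-0.0026 -0.0007 -0.0013] turn [ 0.0008 -0.0004  0.0004] rows 0.0
plate pos [ 0.0063 -0.2137  0.0063] Fx,Fy plate [-0.74 -0.49] Fz 0.2
```

Emit:
servo_tool(offset=[[0.012,0,0],[0.024,0,0],[0.036,0,0],[0.048,0,0],[0.06,0,0],[0.072,0,0],[0.084,0,0],[0.096,0,0]], turn=[[0,0,0],[0,0,0],[0,0,0],[0,0,0],[0,0,0],[0,0,0],[0,0,0],[0,0,0]])

```text
time: 17.25
ee_pos: [0.4521, -0.3273, 0.0178]
tool_rot: [0.979, 0.203, -0.0, -0.0]
wrist_force: [-3.5, -2.0, -0.5]
finger_gap: 0.0353
```

```bash
python3 st.py; python3 - <<'E'
from h import *
s=observe(); p,d=cap('wrist','w5'); cap('side','s9'); import pickle; pickle.dump(s,open('pics/w5s.pkl','wb'))
a=cv2.imread('pics/s9.png'); cv2.imwrite('pics/s9c.png',cv2.resize(a[150:300,180:380],None,fx=3.5,fy=3.5))
E
```

```text
t 17.25 pos [ 0.4521 -0.3273  0.0178] yaw -66.59 dyaw 0.0 q [-0.65  0.64  1.87 -0.    0.63  0.51] F [-3.5 -2.  -0.5] gap 0.0353
 offset [-0.0957  0.0007 -0.0024] turn [-0.0003  0.0003 -0.0004] rows 1.1
plate pos [ 0.0057 -0.1672  0.0058] Fx,Fy plate [ 0.42 -4.  ] Fz -0.48
```

View pics/w5.png

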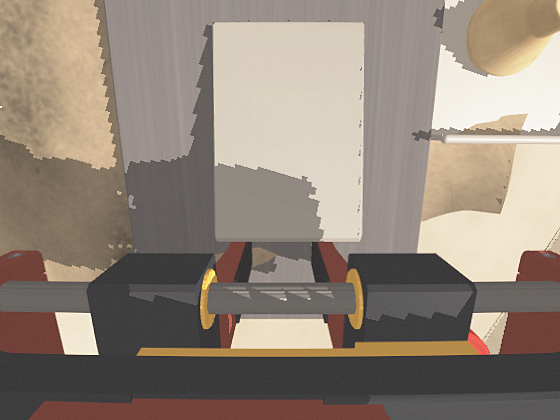

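View pics/s9c.png

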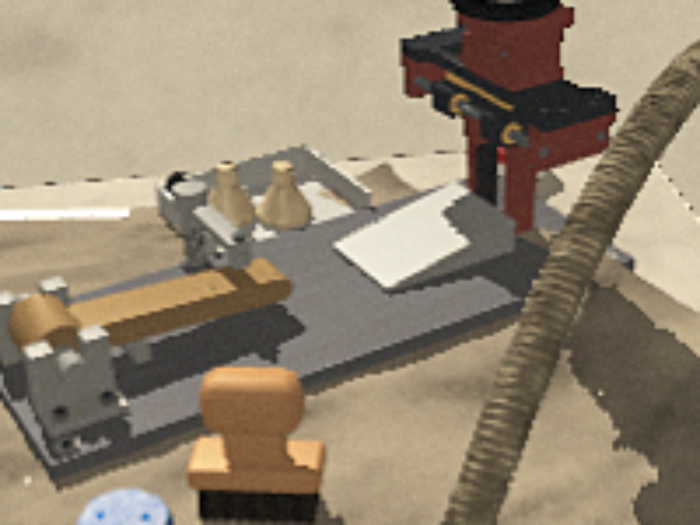

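The wedge is now square, both fingers bear on the butt and it slides at about 4 N. I push on.

Emit:
servo_tool(offset=[[0.018,0,0],[0.036,0,0],[0.054,0,0],[0.072,0,0],[0.09,0,0],[0.108,0,0],[0.126,0,0],[0.14,0,0]], turn=[[0,0,0],[0,0,0],[0,0,0],[0,0,0],[0,0,0],[0,0,0],[0,0,0],[0,0,0]])

```text
time: 18.02
ee_pos: [0.5172, -0.2992, 0.0179]
tool_rot: [0.979, 0.203, 0.0, 0.0]
wrist_force: [-3.9, -0.4, 1.0]
finger_gap: 0.035
```

```bash
python3 st.py
```

```text
t 18.02 pos [ 0.5172 -0.2992  0.0179] yaw -66.56 dyaw 0.0 q [-0.54  0.67  1.78  0.    0.68  0.62] F [-3.9 -0.4  1. ] gap 0.035
 offset [-0.2375  0.0003 -0.0023] turn [ 0.0001 -0.0001 -0.0001] rows 2.8
plate pos [ 0.0059 -0.0962  0.0059] Fx,Fy plate [-1.13 -3.74] Fz 0.95
```

Emit:
servo_tool(offset=[[0.008,0,0],[0.016,0,0],[0.024,0,0],[0.032,0,0],[0.04,0,0],[0.046,0,0],[0.052,0,0],[0.056,0,0]], turn=[[0,0,0],[0,0,0],[0,0,0],[0,0,0],[0,0,0],[0,0,0],[0,0,0],[0,0,0]])

```text
time: 18.68
ee_pos: [0.542, -0.2885, 0.0179]
tool_rot: [0.979, 0.203, -0.0, -0.0]
wrist_force: [-3.2, -1.1, 0.5]
finger_gap: 0.0349
```

```bash
python3 st.py; python3 - <<'E'
from h import *
p,d=cap('wrist','w6');cap('side','s10')
a=cv2.imread('pics/s10.png'); cv2.imwrite('pics/s10c.png',cv2.resize(a[170:290,180:340],None,fx=4.5,fy=4.5,interpolation=2))
E
```

```text
t 18.68 pos [ 0.542  -0.2885  0.0179] yaw -66.58 dyaw 0.0 q [-0.51  0.69  1.75  0.    0.71  0.65] F [-3.2 -1.1  0.5] gap 0.0349
 offset [-0.2916  0.0003 -0.0022] turn [-0.      0.     -0.0003] rows 3.5
plate pos [ 0.0059 -0.0692  0.0059] Fx,Fy plate [-0.27 -3.36] Fz 0.51
```

View pics/w6.png

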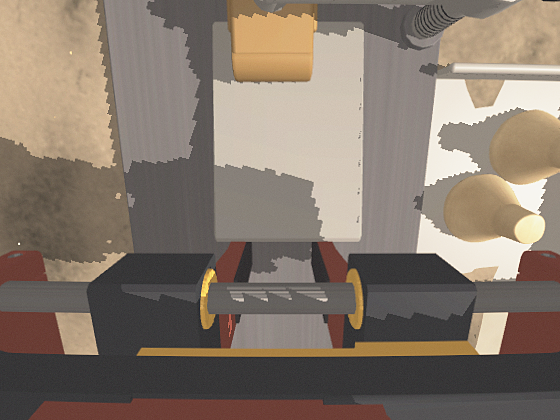

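View pics/s10c.png

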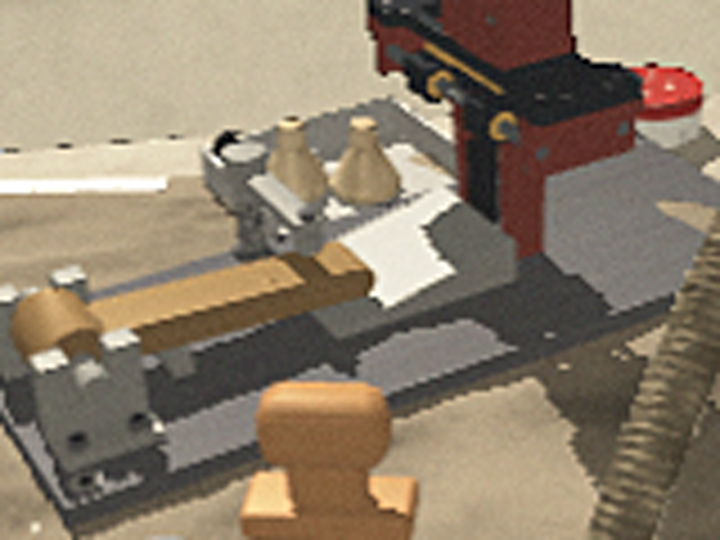

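Emit:
servo_tool(offset=[[0.005,0,0],[0.01,0,0],[0.015,0,0],[0.02,0,0],[0.025,0,0],[0.03,0,0],[0.033,0,0],[0.036,0,0]], turn=[[0,0,0],[0,0,0],[0,0,0],[0,0,0],[0,0,0],[0,0,0],[0,0,0],[0,0,0]])

```text
time: 19.45
ee_pos: [0.5574, -0.2817, 0.018]
tool_rot: [0.979, 0.203, -0.001, -0.0]
wrist_force: [-9.3, -3.8, 4.3]
finger_gap: 0.0348
```

```bash
python3 st.py
```

```text
t 19.45 pos [ 0.5574 -0.2817  0.018 ] yaw -66.56 dyaw 0.0 q [-0.49  0.7   1.72 -0.    0.72  0.68] F [-9.3 -3.8  4.3] gap 0.0348
 offset [-0.3253  0.0005 -0.0015] turn [-0.0005  0.0012 -0.0001] rows 3.9
plate pos [ 0.0058 -0.0523  0.006 ] Fx,Fy plate [ -0.23 -10.01] Fz 4.27
```

Emit:
servo_tool(offset=[[0.003,0,0],[0.006,0,0],[0.009,0,0],[0.012,0,0],[0.014,0,0],[0.014,0,0]], turn=[[0,0,0],[0,0,0],[0,0,0],[0,0,0],[0,0,0],[0,0,0]])

```text
time: 19.95
ee_pos: [0.5638, -0.2788, 0.0179]
tool_rot: [0.979, 0.203, -0.001, -0.0]
wrist_force: [-9.4, -3.1, 4.1]
finger_gap: 0.0354
```

```bash
python3 st.py
```

```text
t 19.95 pos [ 0.5638 -0.2788  0.0179] yaw -66.57 dyaw 0.0 q [-0.48  0.71  1.71 -0.    0.73  0.68] F [-9.4 -3.1  4.1] gap 0.0354
 offset [-0.3393  0.0008 -0.0015] turn [-0.0006  0.0012 -0.0002] rows 4.1
plate pos [ 0.0056 -0.0454  0.0059] Fx,Fy plate [-0.91 -9.83] Fz 4.06
```

Emit:
servo_tool(offset=[[0.003,0,0],[0.006,0,0],[0.009,0,0],[0.01,0,0],[0.01,0,0]], turn=[[0,0,0],[0,0,0],[0,0,0],[0,0,0],[0,0,0]])

```text
time: 20.37
ee_pos: [0.5683, -0.2769, 0.0179]
tool_rot: [0.979, 0.203, -0.001, -0.0]
wrist_force: [-7.6, -3.4, 3.7]
finger_gap: 0.035
```

```bash
python3 st.py; python3 - <<'E'
from h import *
cap('side','s11')
a=cv2.imread('pics/s11.png'); cv2.imwrite('pics/s11c.png',cv2.resize(a[195:265,210:310],None,fx=7,fy=7,interpolation=2))
E
```

```text
t 20.37 pos [ 0.5683 -0.2769  0.0179] yaw -66.57 dyaw 0.0 q [-0.47  0.71  1.7  -0.    0.73  0.69] F [-7.6 -3.4  3.7] gap 0.035
 offset [-0.3491  0.0008 -0.0014] turn [-0.0006  0.0013 -0.0002] rows 4.2
plate pos [ 0.0057 -0.0405  0.0059] Fx,Fy plate [ 0.06 -8.34] Fz 3.7
```

View pics/s11c.png

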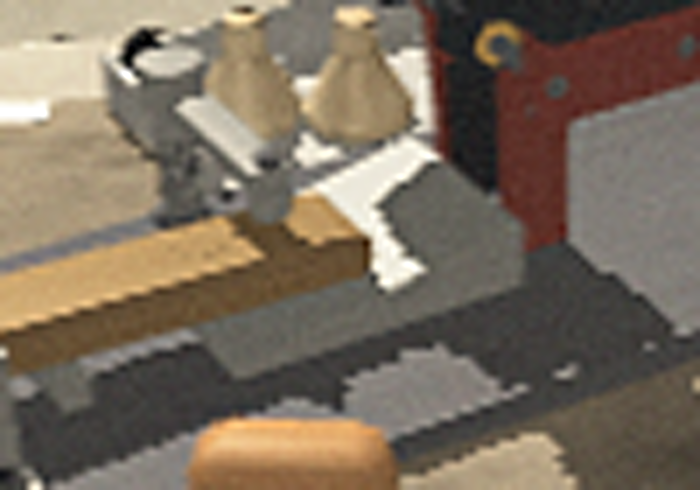

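Emit:
servo_tool(offset=[[0.002,0,0],[0.004,0,0],[0.006,0,0],[0.006,0,0]], turn=[[0,0,0],[0,0,0],[0,0,0],[0,0,0]])

```text
time: 20.75
ee_pos: [0.571, -0.2756, 0.0179]
tool_rot: [0.979, 0.203, -0.001, -0.0]
wrist_force: [-9.6, -3.8, 3.1]
finger_gap: 0.0349
```

Emit:
servo_tool(offset=[[0.002,0,0],[0.004,0,0],[0.006,0,0],[0.006,0,0]], turn=[[0,0,0],[0,0,0],[0,0,0],[0,0,0]])

```text
time: 21.08
ee_pos: [0.5738, -0.2745, 0.0179]
tool_rot: [0.979, 0.203, -0.001, -0.0]
wrist_force: [-8.2, -3.2, 4.4]
finger_gap: 0.035
```

```bash
python3 st.py
```

```text
t 21.08 pos [ 0.5738 -0.2745  0.0179] yaw -66.56 dyaw 0.0 q [-0.46  0.71  1.69 -0.    0.74  0.7 ] F [-8.2 -3.2  4.4] gap 0.035
 offset [-0.361   0.0008 -0.0014] turn [-0.0007  0.0013 -0.0002] rows 4.3
plate pos [ 0.0056 -0.0345  0.0059] Fx,Fy plate [-0.35 -8.81] Fz 4.37
```

Emit:
servo_tool(offset=[[0.002,0,0],[0.004,0,0],[0.006,0,0],[0.006,0,0]], turn=[[0,0,0],[0,0,0],[0,0,0],[0,0,0]])

```text
time: 21.42
ee_pos: [0.5765, -0.2732, 0.0179]
tool_rot: [0.979, 0.203, -0.001, -0.0]
wrist_force: [-8.0, -3.7, 4.4]
finger_gap: 0.0352
```

```bash
python3 st.py; python3 - <<'E'
from h import *
cap('side','s12')
a=cv2.imread('pics/s12.png'); cv2.imwrite('pics/s12c.png',cv2.resize(a[195:265,210:310],None,fx=7,fy=7,interpolation=2))
E
```

```text
t 21.42 pos [ 0.5765 -0.2732  0.0179] yaw -66.56 dyaw 0.0 q [-0.46  0.71  1.69 -0.    0.74  0.7 ] F [-8.  -3.7  4.4] gap 0.0352
 offset [-0.367   0.0008 -0.0014] turn [-0.0007  0.0013 -0.0001] rows 4.4
plate pos [ 0.0056 -0.0315  0.0059] Fx,Fy plate [ 0.21 -8.85] Fz 4.42
```

View pics/s12c.png

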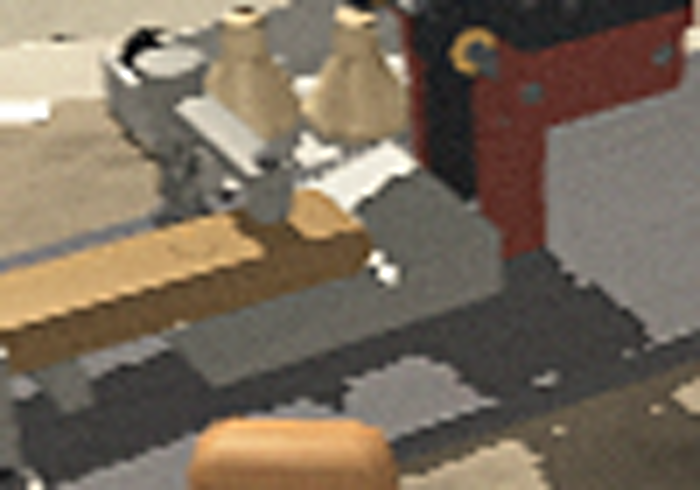

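Emit:
servo_tool(offset=[[0.002,0,0],[0.004,0,0],[0.005,0,0],[0.005,0,0]], turn=[[0,0,0],[0,0,0],[0,0,0],[0,0,0]])

```text
time: 21.8
ee_pos: [0.5787, -0.2723, 0.018]
tool_rot: [0.979, 0.203, -0.001, -0.0]
wrist_force: [-9.2, -3.2, 5.1]
finger_gap: 0.0348
```

```bash
python3 st.py
```

```text
t 21.8 pos [ 0.5787 -0.2723  0.018 ] yaw -66.57 dyaw 0.0 q [-0.46  0.72  1.68 -0.    0.74  0.7 ] F [-9.2 -3.2  5.1] gap 0.0348
 offset [-0.3719  0.0009 -0.0013] turn [-0.0007  0.0014 -0.0002] rows 4.5
plate pos [ 0.0056 -0.0291  0.006 ] Fx,Fy plate [-0.74 -9.67] Fz 5.11
```

Emit:
servo_tool(offset=[[0.002,0,0],[0.004,0,0],[0.004,0,0]], turn=[[0,0,0],[0,0,0],[0,0,0]])

```text
time: 22.05
ee_pos: [0.5806, -0.2715, 0.0179]
tool_rot: [0.979, 0.203, -0.001, -0.0]
wrist_force: [-9.2, -3.6, 4.3]
finger_gap: 0.035
```

```bash
python3 st.py
```

```text
t 22.05 pos [ 0.5806 -0.2715  0.0179] yaw -66.57 dyaw 0.0 q [-0.46  0.72  1.68 -0.    0.75  0.71] F [-9.2 -3.6  4.3] gap 0.035
 offset [-0.3759  0.0009 -0.0013] turn [-0.0007  0.0013 -0.0002] rows 4.5
plate pos [ 0.0056 -0.027   0.0059] Fx,Fy plate [-0.38 -9.91] Fz 4.29
```

Emit:
servo_tool(offset=[[0.002,0,0],[0.004,0,0],[0.004,0,0]], turn=[[0,0,0],[0,0,0],[0,0,0]])

```text
time: 22.3
ee_pos: [0.5824, -0.2707, 0.0179]
tool_rot: [0.979, 0.203, -0.001, -0.0]
wrist_force: [-8.3, -3.5, 4.6]
finger_gap: 0.0349
```

```bash
python3 st.py; python3 - <<'E'
from h import *
_,d=cap('side','s13')
Q=pl(cloud('side',d))
for y in (.035,.05,.07,.1):
    m=(abs(Q[...,1]-y)<.007)&(abs(Q[...,0]+.008)<.006)&(Q[...,2]>.02)&(Q[...,2]<.06); print(y,m.sum(),np.median(Q[m][:,2]) if m.any() else None)
a=cv2.imread('pics/s13.png'); cv2.imwrite('pics/s13c.png',cv2.resize(a[195:265,210:310],None,fx=7,fy=7,interpolation=2))
E
```

```text
t 22.3 pos [ 0.5824 -0.2707  0.0179] yaw -66.57 dyaw 0.0 q [-0.45  0.72  1.68 -0.    0.75  0.71] F [-8.3 -3.5  4.6] gap 0.0349
 offset [-0.3799  0.0009 -0.0013] turn [-0.0007  0.0014 -0.0002] rows 4.6
plate pos [ 0.0056 -0.025   0.0059] Fx,Fy plate [-0.07 -8.96] Fz 4.64
0.035 14 0.03550271596033407
0.05 35 0.04234528914217339
0.07 19 0.035674033387023296
0.1 16 0.036090625583970845
```

View pics/s13c.png

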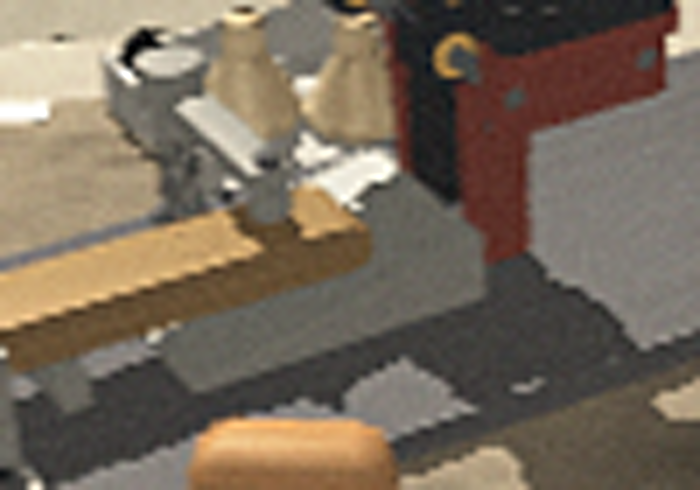

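Emit:
servo_tool(offset=[[0.002,0,0],[0.004,0,0],[0.005,0,0],[0.005,0,0]], turn=[[0,0,0],[0,0,0],[0,0,0],[0,0,0]])

```text
time: 22.68
ee_pos: [0.5847, -0.2697, 0.018]
tool_rot: [0.979, 0.203, -0.001, -0.0]
wrist_force: [-9.0, -2.7, 4.5]
finger_gap: 0.0351
```

```bash
python3 st.py
```

```text
t 22.68 pos [ 0.5847 -0.2697  0.018 ] yaw -66.57 dyaw 0.0 q [-0.45  0.72  1.67 -0.    0.75  0.71] F [-9.  -2.7  4.5] gap 0.0351
 offset [-0.3848  0.0008 -0.0012] turn [-0.0007  0.0014 -0.0002] rows 4.6
plate pos [ 0.0056 -0.0226  0.006 ] Fx,Fy plate [-1.12 -9.35] Fz 4.53
```

Emit:
servo_tool(offset=[[0.002,0,0],[0.004,0,0],[0.005,0,0],[0.005,0,0]], turn=[[0,0,0],[0,0,0],[0,0,0],[0,0,0]])

```text
time: 23.02
ee_pos: [0.5869, -0.2687, 0.0179]
tool_rot: [0.979, 0.203, -0.001, -0.0]
wrist_force: [-9.0, -3.4, 4.5]
finger_gap: 0.0351
```

```bash
python3 st.py
```

```text
t 23.02 pos [ 0.5869 -0.2687  0.0179] yaw -66.56 dyaw 0.0 q [-0.45  0.72  1.67 -0.    0.75  0.72] F [-9.  -3.4  4.5] gap 0.0351
 offset [-0.3898  0.0009 -0.0012] turn [-0.0007  0.0014 -0.0002] rows 4.7
plate pos [ 0.0056 -0.0201  0.0059] Fx,Fy plate [-0.43 -9.58] Fz 4.51
```

Emit:
servo_tool(offset=[[0.002,0,0],[0.004,0,0],[0.005,0,0],[0.005,0,0]], turn=[[0,0,0],[0,0,0],[0,0,0],[0,0,0]])

```text
time: 23.35
ee_pos: [0.5892, -0.2677, 0.0179]
tool_rot: [0.979, 0.203, -0.001, -0.0]
wrist_force: [-8.0, -4.0, 5.7]
finger_gap: 0.0348
```

```bash
python3 st.py
```

```text
t 23.35 pos [ 0.5892 -0.2677  0.0179] yaw -66.57 dyaw 0.0 q [-0.44  0.72  1.67 -0.    0.76  0.72] F [-8.  -4.   5.7] gap 0.0348
 offset [-0.3947  0.0009 -0.0012] turn [-0.0007  0.0014 -0.0002] rows 4.7
plate pos [ 0.0056 -0.0176  0.0059] Fx,Fy plate [ 0.54 -8.9 ] Fz 5.71
```

Emit:
servo_tool(offset=[[0.002,0,0],[0.003,0,0],[0.004,0,0],[0.004,0,0]], turn=[[0,0,0],[0,0,0],[0,0,0],[0,0,0]])

```text
time: 23.68
ee_pos: [0.591, -0.267, 0.018]
tool_rot: [0.979, 0.203, -0.001, -0.0]
wrist_force: [-8.9, -3.9, 3.8]
finger_gap: 0.0347
```

```bash
python3 st.py; python3 - <<'E'
from h import *
_,d=cap('side','s14')
a=cv2.imread('pics/s14.png'); cv2.imwrite('pics/s14c.png',cv2.resize(a[195:265,210:310],None,fx=7,fy=7,interpolation=2))
E
```

```text
t 23.68 pos [ 0.591 -0.267  0.018] yaw -66.57 dyaw 0.0 q [-0.44  0.72  1.66 -0.    0.76  0.72] F [-8.9 -3.9  3.8] gap 0.0347
 offset [-0.3987  0.0009 -0.0012] turn [-0.0008  0.0015 -0.0002] rows 4.8
plate pos [ 0.0056 -0.0157  0.006 ] Fx,Fy plate [ 0.04 -9.76] Fz 3.75
```

View pics/s14c.png

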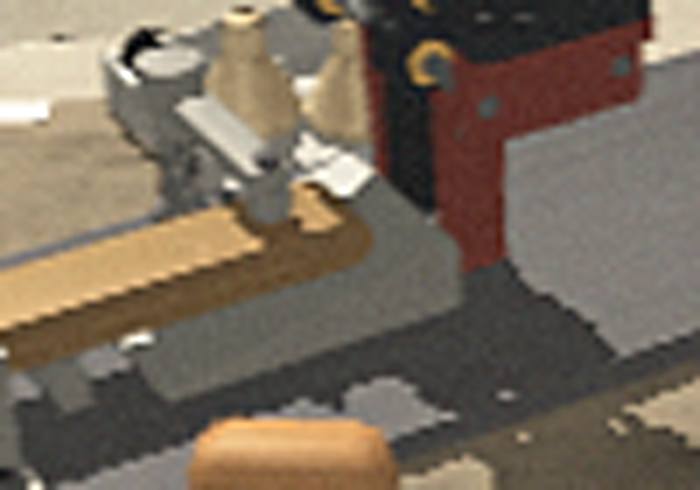

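Emit:
servo_tool(offset=[[0.002,0,0],[0.003,0,0],[0.004,0,0],[0.004,0,0]], turn=[[0,0,0],[0,0,0],[0,0,0],[0,0,0]])

```text
time: 24.07
ee_pos: [0.5928, -0.2662, 0.0179]
tool_rot: [0.979, 0.203, -0.001, -0.0]
wrist_force: [-9.1, -4.0, 3.9]
finger_gap: 0.0348
```

```bash
python3 st.py
```

```text
t 24.07 pos [ 0.5928 -0.2662  0.0179] yaw -66.57 dyaw 0.0 q [-0.44  0.73  1.66 -0.    0.76  0.72] F [-9.1 -4.   3.9] gap 0.0348
 offset [-0.4026  0.0009 -0.0012] turn [-0.0008  0.0015 -0.0003] rows 4.8
plate pos [ 0.0056 -0.0137  0.0059] Fx,Fy plate [ 0.05 -9.94] Fz 3.91
```

Emit:
servo_tool(offset=[[0.002,0,0],[0.003,0,0],[0.004,0,0],[0.004,0,0]], turn=[[0,0,0],[0,0,0],[0,0,0],[0,0,0]])

```text
time: 24.4
ee_pos: [0.5946, -0.2654, 0.0179]
tool_rot: [0.979, 0.203, -0.001, -0.0]
wrist_force: [-8.7, -3.7, 4.8]
finger_gap: 0.035
```

```bash
python3 st.py
```

```text
t 24.4 pos [ 0.5946 -0.2654  0.0179] yaw -66.57 dyaw 0.0 q [-0.44  0.73  1.66 -0.    0.76  0.73] F [-8.7 -3.7  4.8] gap 0.035
 offset [-0.4066  0.0009 -0.0012] turn [-0.0008  0.0015 -0.0002] rows 4.9
plate pos [ 0.0056 -0.0117  0.0059] Fx,Fy plate [-0.06 -9.5 ] Fz 4.77
```

Emit:
servo_tool(offset=[[0.002,0,0],[0.003,0,0],[0.004,0,0],[0.004,0,0]], turn=[[0,0,0],[0,0,0],[0,0,0],[0,0,0]])

```text
time: 24.73
ee_pos: [0.5965, -0.2646, 0.0179]
tool_rot: [0.979, 0.203, -0.001, -0.0]
wrist_force: [-8.0, -3.2, 4.6]
finger_gap: 0.0354
```

```bash
python3 st.py; python3 - <<'E'
from h import *
_,d=cap('side','s15')
Q=pl(cloud('side',d))
for y in (.035,.07,.1):
    m=(abs(Q[...,1]-y)<.007)&(abs(Q[...,0]+.008)<.008)&(Q[...,2]>.02)&(Q[...,2]<.06); print(y,m.sum(),np.median(Q[m][:,2]) if m.any() else None)
i,f=K('side'); 
print(pix('side',np.array([w(0.0015,.05,z) for z in (.035,.038,.040,.05)])))
a=cv2.imread('pics/s15.png'); cv2.imwrite('pics/s15c.png',cv2.resize(a[205:255,220:290],None,fx=10,fy=10,interpolation=0))
E
```

```text
t 24.73 pos [ 0.5965 -0.2646  0.0179] yaw -66.57 dyaw 0.0 q [-0.44  0.73  1.65 -0.    0.76  0.73] F [-8.  -3.2  4.6] gap 0.0354
 offset [-0.4106  0.0009 -0.0012] turn [-0.0008  0.0015 -0.0003] rows 4.9
plate pos [ 0.0056 -0.0097  0.0059] Fx,Fy plate [-0.27 -8.55] Fz 4.57
0.035 38 0.037031177189687944
0.07 34 0.03741164106329946
0.1 33 0.0377631314235853
[[248.30292939 226.3677775 ]
 [248.21622947 225.25203321]
 [248.15830011 224.50631883]
 [247.86709246 220.75498821]]
```

View pics/s15c.png

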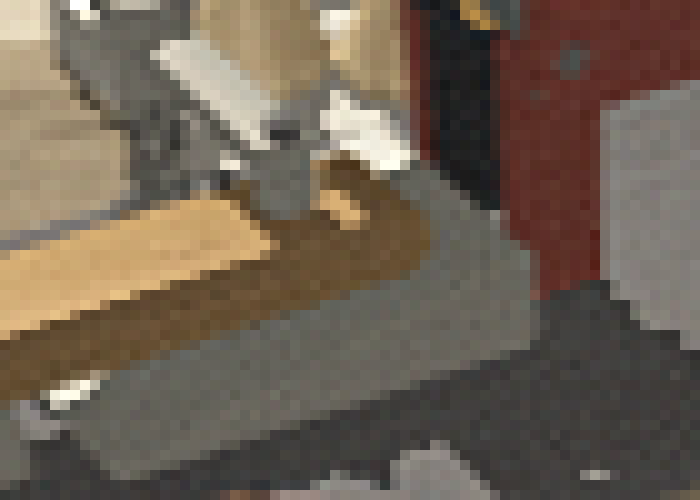

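Emit:
servo_tool(offset=[[0.002,0,0],[0.003,0,0],[0.004,0,0],[0.004,0,0]], turn=[[0,0,0],[0,0,0],[0,0,0],[0,0,0]])

```text
time: 25.12
ee_pos: [0.5972, -0.2642, 0.018]
tool_rot: [0.979, 0.203, -0.002, -0.0]
wrist_force: [-13.8, -6.1, 8.0]
finger_gap: 0.0348
```

```bash
python3 st.py
```

```text
t 25.12 pos [ 0.5972 -0.2642  0.018 ] yaw -66.56 dyaw 0.0 q [-0.43  0.73  1.65 -0.    0.77  0.73] F [-13.8  -6.1   8. ] gap 0.0348
 offset [-4.122e-01  9.000e-04 -3.000e-04] turn [-0.0011  0.0027 -0.0001] rows 4.9
plate pos [ 0.0056 -0.0089  0.006 ] Fx,Fy plate [  0.07 -15.07] Fz 8.05
```

Emit:
servo_tool(offset=[[0.0005,0,0],[0.001,0,0],[0.001,0,0]], turn=[[0,0,0],[0,0,0],[0,0,0]])

```text
time: 25.37
ee_pos: [0.5973, -0.2642, 0.018]
tool_rot: [0.979, 0.203, -0.003, -0.0]
wrist_force: [-14.9, -8.0, 8.9]
finger_gap: 0.0355
```

```bash
python3 st.py
```

```text
t 25.37 pos [ 0.5973 -0.2642  0.018 ] yaw -66.56 dyaw 0.0 q [-0.43  0.73  1.65 -0.    0.77  0.73] F [-14.9  -8.    8.9] gap 0.0355
 offset [-0.4123  0.0009 -0.    ] turn [-0.0013  0.0031 -0.0001] rows 4.9
plate pos [ 0.0056 -0.0088  0.006 ] Fx,Fy plate [  1.41 -16.85] Fz 8.91
```

Emit:
servo_tool(offset=[[0.0005,0,0],[0.0008,0,0],[0.0008,0,0]], turn=[[0,0,0],[0,0,0],[0,0,0]])

```text
time: 25.62
ee_pos: [0.5973, -0.2642, 0.0179]
tool_rot: [0.979, 0.203, -0.003, -0.001]
wrist_force: [-15.3, -7.3, 8.3]
finger_gap: 0.0353
```

```bash
python3 st.py
```

```text
t 25.62 pos [ 0.5973 -0.2642  0.0179] yaw -66.56 dyaw 0.0 q [-0.43  0.73  1.65 -0.    0.77  0.73] F [-15.3  -7.3   8.3] gap 0.0353
 offset [-4.123e-01  1.000e-03  1.000e-04] turn [-0.0014  0.0035 -0.0001] rows 4.9
plate pos [ 0.0055 -0.0088  0.0059] Fx,Fy plate [  0.66 -16.92] Fz 8.34
```

Emit:
servo_tool(offset=[[0.0005,0,0],[0.001,0,0],[0.001,0,0]], turn=[[0,0,0],[0,0,0],[0,0,0]])

```text
time: 25.87
ee_pos: [0.5974, -0.2641, 0.0179]
tool_rot: [0.979, 0.203, -0.003, -0.001]
wrist_force: [-17.3, -8.5, 10.2]
finger_gap: 0.0349
```

```bash
python3 st.py
```

```text
t 25.87 pos [ 0.5974 -0.2641  0.0179] yaw -66.56 dyaw 0.0 q [-0.43  0.73  1.65 -0.    0.77  0.73] F [-17.3  -8.5  10.2] gap 0.0349
 offset [-4.126e-01  1.000e-03  4.000e-04] turn [-0.0016  0.0039 -0.0001] rows 4.9
plate pos [ 0.0055 -0.0087  0.0059] Fx,Fy plate [  0.86 -19.26] Fz 10.18
```

About 19 N, on the stop. I back straight off, then lift clear.

Emit:
servo_tool(offset=[[-0.004,0,0],[-0.01,0,0],[-0.025,0,0],[-0.05,0,0],[-0.08,0,0],[-0.1,0,-0.05],[-0.12,0,-0.13],[-0.14,0,-0.21]], turn=[[0,0,0],[0,0,0],[0,0,0],[0,0,0],[0,0,0],[0,0,0],[0,0,0],[0,0,0]])

```text
time: 26.53
ee_pos: [0.534, -0.2907, 0.1225]
tool_rot: [0.979, 0.203, -0.001, -0.001]
wrist_force: [0.3, -0.7, -0.3]
finger_gap: 0.0351
```

Emit:
servo_tool(offset=[[-0.06,0,-0.08],[-0.12,0,-0.16],[-0.12,0,-0.24],[-0.12,0,-0.3],[-0.12,0,-0.36],[-0.12,0,-0.36]], turn=[[0,0,0],[0,0,0],[0,0,0],[0,0,0],[0,0,0],[0,0,0]])

```text
time: 27.03
ee_pos: [0.4832, -0.3171, 0.3103]
tool_rot: [0.979, 0.202, 0.004, 0.004]
wrist_force: [0.9, -1.1, 0.7]
finger_gap: 0.0348
```

```bash
python3 st.py; python3 - <<'E'
from h import *
s=observe(); p,d=cap('wrist','w9'); C=cloud('wrist',d,s); Q=pl(C); _,ds=cap('side','s16'); Qs=pl(cloud('side',ds))
for nm,q in (('w',Q),('s',Qs)):
  for y in (.03,.04,.07,.1,.13):
    m=(abs(q[...,1]-y)<.005)&(abs(q[...,0]-.0)<.012)&(q[...,2]>.02)&(q[...,2]<.045); print(nm,y,m.sum(),np.median(q[m][:,2]).round(4) if m.any() else None)
for t in ['lever_top','height_stop','wedge','brush_grip','bottle']:
    print(t,[(pl(np.array(r['centre'])).round(4).tolist(),np.round(r['centre'],3).tolist(),round(r['conf'],2)) for r in spot_point(t,'side')[:2]])
a=cv2.imread('pics/s16.png'); cv2.imwrite('pics/s16c.png',cv2.resize(a[180:330,180:380],None,fx=3.5,fy=3.5,interpolation=2))
cv2.imwrite('pics/s16d.png',cv2.resize(a[205:255,220:290],None,fx=10,fy=10,interpolation=0))
E
```

```text
t 27.03 pos [ 0.4832 -0.3171  0.3103] yaw -66.64 dyaw 0.1 q [-0.6   0.26  1.66  0.    1.21  0.56] F [ 0.9 -1.1  0.7] gap 0.0348
 offset [-0.1648 -0.0111  0.5814] turn [ 0.0065 -0.0042 -0.001 ] rows 7.2
plate pos [ 0.0087 -0.1345  0.2983] Fx,Fy plate [1.39 0.37] Fz 0.74
w 0.03 149 0.0382
w 0.04 146 0.0384
w 0.07 144 0.0384
w 0.1 70 0.0379
w 0.13 0 None
s 0.03 18 0.0381
s 0.04 17 0.0389
s 0.07 24 0.0384
s 0.1 24 0.0381
s 0.13 26 0.0383
lever_top [([0.0024, 0.0508, 0.037], [0.651, -0.238, 0.049], 0.85)]
height_stop [([0.0011, 0.0472, 0.0389], [0.647, -0.238, 0.051], 0.62)]
wedge []
brush_grip [([-0.1681, 0.1254, 0.0631], [0.651, -0.051, 0.075], 0.88)]
bottle [([-0.2361, 0.2211, -0.0139], [0.712, 0.049, -0.002], 0.57), ([0.15, -0.0073, 0.013], [0.656, -0.396, 0.025], 0.34)]
```

View pics/w9.png

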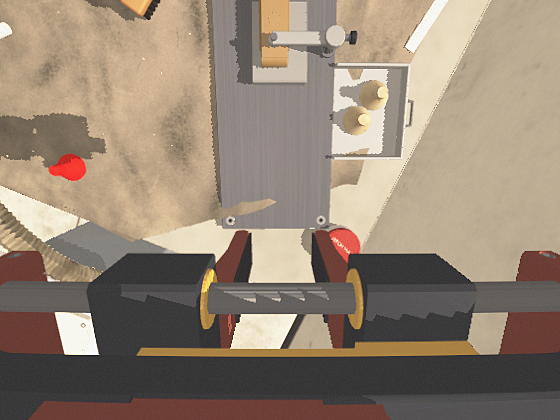

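View pics/s16c.png

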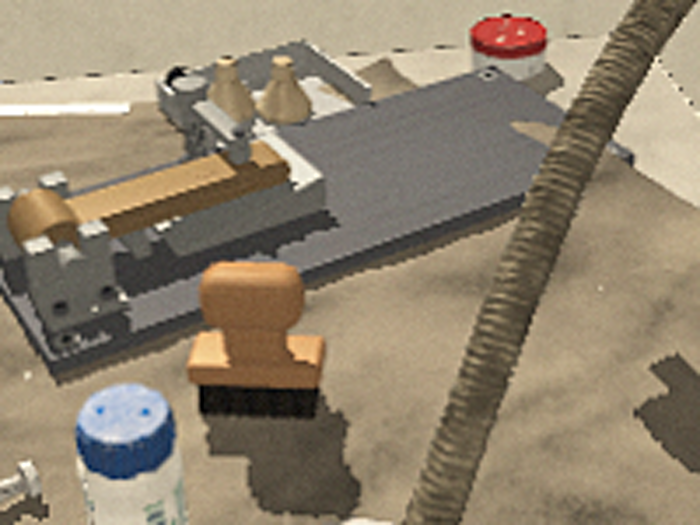

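View pics/s16d.png

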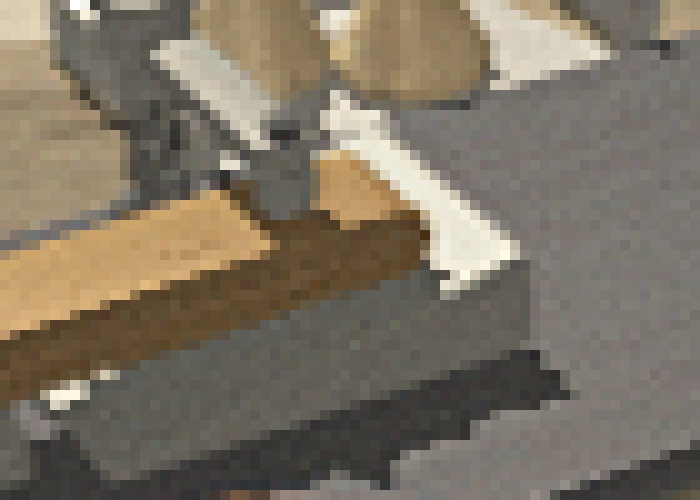

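The wedge is square under the lever, with its butt edge level from (252,83) to (307,82). The lever top measures 38 mm above the plate, at the foot. Both cones are in the tray and the brush is upright. I hand in.

```bash
python3 -c "
from h import *
print(env.close_job(), observe()['time'])"
```

```text
the job is handed in; nothing more can be done
the job is handed in; nothing more can be done
```

The job is done and handed in at about 27 s of the 72 s allowed; the hand-in gives no verdict, so this rests on my own last checks.

- **Cones:** I swept both bronze cones into the scrap tray with the brush, one after the other. Both stand inside it, touching each other, and the gripper never came near them. The red look-alike was left alone.
- **Brush:** It stands upright on the mat, within about 3 mm of where it started.
- **Wedge:** I squared it with two fingers on its butt and pushed it under the lever. It took about 9 to 10 N while the lever rose, slightly above the stated 4 to 9 N.
- **Stop:** The force then climbed to 15–17 N while the wedge hardly moved, and my last reading was 19 N. I backed off there.

After I released it, the wedge was still square. The lever's top measured about 38 mm above the plate in both the wrist and the side camera, against about 39 mm for the foot of the stop. That agrees within camera error, so the nip itself is shown by the force rise, not seen directly.

Two network checks were weak. The wedge was not found in the last side picture, so I judged it by eye and from depth. The bottle came back about 10 mm off at low confidence, but the robot never went near it or the tin.

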